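# Put the pump service kit back in order

### The job

The pump job is finished, so put the kit back: each stray tin on the counter goes into the tight row in the rack, the green one directly left of the red tin, the black one directly left of the yellow, the grey one directly left of the blue (left as the robot sees it), standing square on the rack floor with no more than a finger's width between it and that tin; slide the standing tins apart to make room, never lifting them out or tipping them. Set each loose pump part upright and fully home in the nest of its own shape and size in the grey tray. Some tins or parts may be missing; leave the jar, tile, mallet and spanner where they are.

Things in the scene. Friction and masses are not known exactly. Their poses are not given: they have to be found in the camera images.
- rack: Fixed dark steel tin rack, open on top. Origin: centre of underside; y runs along the row, +y is the robot's left (yaw within 0.2 rad of 0). Floor 6 mm thick; inside 240 mm long (y -120 to 120 mm), 64 mm across (x). Front and back walls 3 mm thick, 14 mm tall; end walls 4 mm thick, 55 mm tall. Tins slide easily in it. The row starts in its middle, about 58 mm free at each end.
- tray: Fixed grey plastic nest tray, 150 mm (x) by 180 mm (y) by 18 mm tall, yaw within 0.3 rad of 0. Origin: centre of underside. Its four nests are 14 mm deep, floors at 4 mm, 4 mm wider than the part on each side, mouths slightly chamfered. Rectangular nests lie along the tray's x and y.
- tin_white: Oblong white tin with steel bands, 56 mm (x) by 30 mm (y) by 80 mm tall, grey screw cap on top (diameter 22 mm, 12 mm tall, 10 mm towards +x); 0.2 kg. Origin: centre of underside. Stands in the rack, about 1 mm from its neighbours, y along the rack's y. White is leftmost, then red, yellow, blue in any order.
- tin_red: Oblong red tin with steel bands, 56 mm (x) by 30 mm (y) by 80 mm tall, grey screw cap on top (diameter 22 mm, 12 mm tall, 10 mm towards +x); 0.2 kg. Origin: centre of underside. Stands in the rack, about 1 mm from its neighbours, y along the rack's y. White is leftmost, then red, yellow, blue in any order.
- tin_yellow: Oblong yellow tin with steel bands, 56 mm (x) by 30 mm (y) by 80 mm tall, grey screw cap on top (diameter 22 mm, 12 mm tall, 10 mm towards +x); 0.2 kg. Origin: centre of underside. Stands in the rack, about 1 mm from its neighbours, y along the rack's y. White is leftmost, then red, yellow, blue in any order.
- tin_blue: Oblong blue tin with steel bands, 56 mm (x) by 30 mm (y) by 80 mm tall, grey screw cap on top (diameter 22 mm, 12 mm tall, 10 mm towards +x); 0.2 kg. Origin: centre of underside. Stands in the rack, about 1 mm from its neighbours, y along the rack's y. White is leftmost, then red, yellow, blue in any order.
- tin_green: Oblong green tin with steel bands, 56 mm (x) by 30 mm (y) by 80 mm tall, grey screw cap on top (diameter 22 mm, 12 mm tall, 10 mm towards +x); 0.2 kg. Origin: centre of underside. A stray, standing upright on the counter (may be absent); belongs in the rack directly to the left (rack +y) of the red tin, either way round.
- tin_black: Oblong black tin with steel bands, 56 mm (x) by 30 mm (y) by 80 mm tall, grey screw cap on top (diameter 22 mm, 12 mm tall, 10 mm towards +x); 0.2 kg. Origin: centre of underside. A stray, standing upright on the counter (may be absent); belongs in the rack directly to the left (rack +y) of the yellow tin, either way round.
- tin_grey: Oblong grey tin with steel bands, 56 mm (x) by 30 mm (y) by 80 mm tall, grey screw cap on top (diameter 22 mm, 12 mm tall, 10 mm towards +x); 0.2 kg. Origin: centre of underside. A stray, standing upright on the counter (may be absent); belongs in the rack directly to the left (rack +y) of the blue tin, either way round.
- block: Green-painted square block with a dark bore mark on top, 40 by 40 mm by 36 mm tall, sides along its x and y, 0.14 to 0.22 kg; stands on the counter (may be absent). Origin: centre of its underside.
- bush: Brass round bush, diameter 32 mm, 36 mm tall, 0.14 to 0.22 kg; stands on the counter (may be absent). Origin: centre of its underside.
- bearing: Steel round bearing with an orange ring on top, diameter 46 mm, 36 mm tall, 0.14 to 0.22 kg; stands on the counter (may be absent). Origin: centre of its underside.
- cap: Red-painted oblong bearing cap with two dark bolt holes, 60 mm (x) by 28 mm (y) by 36 mm tall, 0.14 to 0.22 kg; stands on the counter (may be absent). Origin: centre of its underside.
- nest_square (a point): Square nest, 48 by 48 mm, for the block; the point is the centre of its floor, at x -36, y 45 mm in the tray's frame, 4 mm over the counter.
- nest_small (a point): Small round nest, diameter 40 mm, for the bush; the point is the centre of its floor, at x 36, y 45 mm in the tray's frame, 4 mm over the counter.
- nest_large (a point): Large round nest, diameter 54 mm, for the bearing; the point is the centre of its floor, at x -36, y -45 mm in the tray's frame, 4 mm over the counter.
- nest_oblong (a point): Oblong nest, 68 mm (tray x) by 36 mm (tray y), for the cap; the point is the centre of its floor, at x 36, y -45 mm in the tray's frame, 4 mm over the counter.
- jar: Bystander: closed clear glass jar, diameter 72 mm, 85 mm tall, behind the rack and tray. Origin: centre of its underside.
- tile: Bystander: white ceramic tile, 100 by 100 by 9 mm, on the left. Origin: centre of its underside.
- mallet: Bystander: black rubber mallet lying on the left, about 60 mm tall, 280 mm long.
- spanner: Bystander: steel spanner, 190 mm, lying flat on the right.

How it is judged:
By the outcome, as a careful person would: the job done as asked, in the order asked, and still so for the second after the job is handed in, with the robot touching nothing.
Of tin_green, tin_black, tin_grey only 2 to 3 are there at a start; the rules pass over those that are not, and their reading is None.
Of block, bush, bearing, cap only 2 to 4 are there at a start; the rules pass over those that are not, and their reading is None.
At some moment in a run one of block, bush, bearing, cap may be knocked a few centimetres aside while the robot is not near it.
It also fails if it takes over 210 s, if anything falls off the work surface, if the arm or the gripper's body presses on something with over 40 N, if the wrist force passes 120 N, or if a joint passes its speed limit or range.

### The arm

A 7-joint arm with a two-finger parallel gripper is mounted at the origin on the work surface. World frame = base frame: x ahead of the robot, y to its left, z up, the work surface at z = 0. Lengths are in m, angles in rad, forces in N, time in s.
With the tool pointing down it reaches from about 0.425 to 0.825 m from the base axis. Payload 3.6 kg.
Tool frame: the origin (TCP) lies midway between the tips of the shut fingers; the grasp point (between the pads) lies 19 mm behind it (manip.hold_point_z is the distance from the TCP to the grasp point, in m); z points along the fingers, y is the line along which they close (so a half turn about z gives the same grasp; the last joint's range is limited). The gripper opens to 93 mm and grips with 3 to 60 N. Pads are 15 mm wide; open, the fingers measure 128 mm over their backs; the gripper's body (75 mm by 188 mm) begins 65 mm behind the grasp point.
Start: joints at [-1.192, 0.615, -0.013, 1.423, 0.008, 1.103, -0.04], TCP at [0.257, 0.597, 0.219] pointing down, gripper open.
Joint ranges: [-3.12, 3.12], [-0.3, 2.06], [-1.34, 1.32], [0.26, 2.42], [-1.36, 4.5], [0.01, 1.98], [-2.84, 2.84]. Speed limits (rad/s): [2.79, 2.79, 3.14, 3.14, 3.14, 3.14, 3.14].

### API

Orientations are given as a 3x3 rotation matrix whose columns are the frame's x, y, z axes.
In Python, from workcell import get_obs, cams, order, manip gives the robot as it stands.
- The arm moves only by the tool send_rows, never from a script. Its argument "targets" is one flat list of numbers, 5 for each row, row after row: the finger opening in cm, from 0 to 9.3, then the shift along the tool's x, y, z in cm, then the turn about the tool's z in degrees. A call has 1 to 12 rows; each row is the pose to reach, as a shift and turn from the pose commanded when the call began, along the tool's axes at that moment; what a row does not reach only later rows make up. A row lasts 1/12 s, in which the tool goes at most 41.7 mm and 7.16 degrees, less where a joint would pass 70% of its speed; a pose out of reach is approached as far as the arm can. A call with a gripper value outside its range is refused whole. The fingers move at their own pace and stop on an object; "newtons" is the grip in N (left out, the last holds). Time passes only in rows, so rows that repeat a pose let the fingers close. It gives the time, the measured TCP pose, the force, the opening and the grip force at its end, in the units of the state.
- get_obs(): the state, without advancing time (a new reading comes with each control period).
- cams.capture(name): name is "scene" or "top" or "wrist"; returns a dict with "img" (400x640x3 uint8, blue, green, red), "fx", "fy", "cx", "cy" (pixels), "world_to_cam" (4x4, takes a point from world to camera coordinates). Camera axes: x right, y up, looking along -z (the intrinsics and any distortion apply to the point x, -y, -z); pixel columns grow to the right and rows downward; lengths in m; the calibration is good to about 2 mm. A picture is of the moment at which its call begins. There is no depth.
- order.hand_in(): hands the job in; it is judged then, once.
Trained networks look in the newest picture that a camera, given by its name, has taken for a name from the list of things; names that differ only in an ending like _2 or _b are one class to them, and where a whole thing is asked for, a point or a joint stands for the part that bears it (a point fixed in the world has none). Each returns a list of dicts, best first, with "score" (0 to 1); they miss things now and then, are a little off and sometimes report something else, mostly with a low value. They report only what shows in the picture. A call takes as long as a camera call.
- cams.look_for(thing, camera): "at" ([row, column] in pixels, amid what is visible of it).
The state is a dict: "clock": time; "joints": joint angles; "joint_vel": joint speeds; "effort": joint torques, N m; "tool_pos": TCP position; "orientation": TCP orientation; "wrist_force": force on the tool from outside, world axes, zero at the start; "moment": the same for the moment, N m; "opening": opening from 0.0 (shut) to 1.0 (fully open); "grasp_force": force on a finger pad.
Only numpy, scipy, OpenCV 4.12 (cv2) and the standard library are available. Lean on these libraries where they do the work, as an engineer would, in place of code of your own. Each camera call takes 0.05 s, during which the arm holds its last target. There are 200 camera calls.

## Working session

There is one attempt and no reset: what is moved stays moved. The work goes in short steps, Python scripts to look and compute and a tool call to move; the robot and the scene stay as the last step left them, time stands still between calls to the robot, and variables do not carry over. Pictures are saved under pics/ and viewed, at most 14 in all, crops included, and the job is handed in when it is done.

Besides the shell and the picture viewer there is one more tool, called after "Call:" as name(argument=value, ...) on one line, values as JSON. send_rows: Moves the arm, as the interface text tells. Its arguments: {"type":"object","properties":{"targets":{"type":"array","items":{"type":"number"}},"newtons":{"type":"number"}},"required":["targets"]}

```bash
ls; mkdir -p pics
cat > h.py <<'E'
import numpy as np, cv2
from workcell import get_obs, cams, order, manip
def ray(c,rc):
    W=np.array(c["world_to_cam"]);R=W[:3,:3];t=W[:3,3]
    d=np.array([(rc[1]-c["cx"])/c["fx"],-(rc[0]-c["cy"])/c["fy"],-1.])
    return -R.T@t, R.T@d
def at_z(c,rc,z):
    o,d=ray(c,rc); return o+d*(z-o[2])/d[2]
def proj(c,p):
    W=np.array(c["world_to_cam"]);q=W[:3,:3]@np.array(p)+W[:3,3]
    return np.array([c["cy"]-c["fy"]*q[1]/-q[2], c["cx"]+c["fx"]*q[0]/-q[2]])
def cap(n,f=None):
    c=cams.capture(n)
    if f: cv2.imwrite('pics/'+f,c["img"])
    return c
def tool(p):
    "world point -> shift in tool axes (cm)"
    o=get_obs();return np.round(100*np.array(o["orientation"]).T@(np.array(p)-np.array(o["tool_pos"])),2)
E
python3 - <<'E'
from h import *
o=get_obs();print(o)
print(manip.hold_point_z)
H=dict(tin=.08,part=.036)
for n in("top","scene"):
    c=cap(n,n+'0.png'); print(n,{k:(v if k!='img' else 0) for k,v in c.items()})
    for t in "tin_white tin_red tin_yellow tin_blue tin_green tin_black tin_grey block bush bearing cap rack tray nest_square nest_small nest_large nest_oblong jar tile mallet spanner".split():
        z=.05 if 'tin' in t else .02
        r=cams.look_for(t,n)[:3]
        print(t,[(np.round(x['at']).tolist(),round(x['score'],2),np.round(at_z(c,x['at'],z)[:2],3).tolist()) for x in r])
E
```

```text
pics
{'clock': 0.0, 'joints': array([-1.1914706 ,  0.6159162 , -0.01261721,  1.42486997,  0.00813319,
        1.10335776, -0.04041497]), 'joint_vel': array([ 0.00070861, -0.0002719 , -0.00025591, -0.00132449, -0.00018138,
        0.0007319 , -0.00047813]), 'effort': array([-1.41912670e-05, -4.58937657e+01,  2.09192019e-01, -1.65741920e+01,
       -6.10753731e-02,  2.03998567e-02,  2.21508749e-04]), 'tool_pos': array([0.25630115, 0.59649868, 0.21749269]), 'orientation': array([[-9.18803216e-01,  3.94714818e-01, -9.28216846e-04],
       [ 3.94715905e-01,  9.18800285e-01, -2.32186960e-03],
       [-6.36304332e-05, -2.49972320e-03, -9.99996874e-01]]), 'wrist_force': array([ 0.31953144,  0.49930055, -0.78984705]), 'moment': array([0.02286264, 0.03778816, 0.020797  ]), 'grasp_force': 0.0, 'opening': 1.0022160330258099}
0.0188
top {'img': 0, 'fx': 392.73737313433463, 'fy': 392.73737313433463, 'cx': 316.4815133000713, 'cy': 194.30814487370313, 'world_to_cam': array([[ 0.02151507, -0.9992365 , -0.03261158,  0.00194329],
       [ 0.99707455,  0.01905269,  0.07402258, -0.55859722],
       [-0.0
[... 2380 characters left out ...]
ng [([113.0, 290.0], 0.19, [0.328, -0.339])]
cap [([155.0, 331.0], 0.62, [0.4, -0.103])]
rack [([257.0, 379.0], 0.87, [0.614, 0.218])]
tray [([187.0, 277.0], 0.56, [0.605, -0.144])]
nest_square [([190.0, 274.0], 0.56, [0.619, -0.144])]
nest_small [([188.0, 276.0], 0.96, [0.611, -0.144])]
nest_large [([186.0, 275.0], 0.89, [0.607, -0.15])]
nest_oblong [([185.0, 279.0], 0.59, [0.595, -0.146]), ([230.0, 352.0], 0.44, [0.591, 0.117])]
jar [([251.0, 276.0], 0.84, [0.767, 0.002]), ([187.0, 274.0], 0.73, [0.61, -0.15])]
tile [([320.0, 430.0], 0.81, [0.68, 0.397])]
mallet [([301.0, 512.0], 0.65, [0.52, 0.521]), ([186.0, 273.0], 0.5, [0.611, -0.155])]
spanner [([125.0, 220.0], 0.65, [0.523, -0.487])]
```

```bash
python3 -c "
import cv2
a=cv2.imread('pics/top0.png');cv2.imwrite('pics/t0.png',cv2.resize(a[90:320,120:540],(798,437),interpolation=cv2.INTER_CUBIC))"
```

```text
(no output)
```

View pics/t0.png

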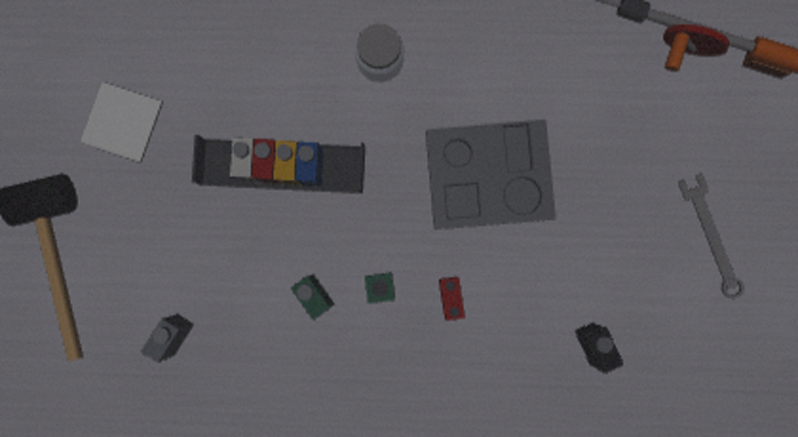

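View pics/scene0.png

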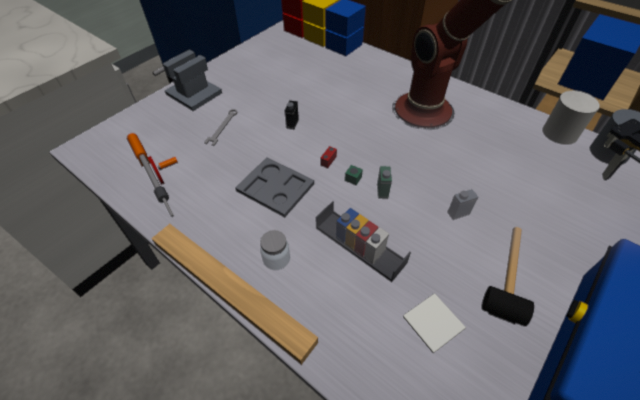

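The row from left to right is white, red, yellow, blue at crop x of about 241, 262, 285 and 307. Strays are grey at (167,338), green at (312,297) and black at (600,347). The parts present are the block at (380,288) and the cap at (452,298). The bush and bearing are absent. Next: compute rough poses.

```bash
cat >> h.py <<'E'
def mv(x,y,z,yaw):
    "shift (cm) and turn (deg) to put TCP at xyz with tool y axis at world azimuth yaw deg (mod 180)"
    o=get_obs();R=np.array(o["orientation"]);cur=np.degrees(np.arctan2(R[1,1],R[0,1]))
    t=(cur-yaw+90)%180-90
    return [float(v) for v in tool([x,y,z])]+[round(float(t),1)]
E
python3 - <<'E'
from h import *
c=cap("top")
f=lambda p,z:at_z(c,(90+p[1]/1.9,120+p[0]/1.9),z)[:2].round(3)
for n,pts,z in(("rack ends top",[(199,137),(203,183),(363,145),(362,190)],.055),("tray",[(427,130),(546,120),(554,219),(434,228)],.018),
 ("tincaps w r y b gn gy bk",[(241,149),(262,150),(285,153),(307,154)],.098),("caps stray",[(305,292),(166,334),(605,344)],.092),("block,cap",[(380,288),(452,298)],.036)):
    print(n,*[f(p,z) for p in pts])
print(mv(.58,.145,.25,-4))
o=get_obs()
for n in['wrist']:
    c=cap(n);W=np.array(c['world_to_cam']);R=np.array(o['orientation']);p=-W[:3,:3].T@W[:3,3]
    print('cam in tool',R.T@(p-o['tool_pos']),R.T@W[:3,:3].T,c['fx'])
E
```

```text
rack ends top [0.641 0.27 ] [0.573 0.261] [0.633 0.029] [0.567 0.029]
tray [ 0.663 -0.065] [ 0.681 -0.242] [ 0.533 -0.255] [ 0.516 -0.078]
tincaps w r y b gn gy bk [0.618 0.198] [0.617 0.168] [0.614 0.136] [0.613 0.105]
caps stray [0.421 0.103] [0.359 0.295] [ 0.36  -0.309]
block,cap [0.426 0.   ] [ 0.414 -0.105]
[-47.57, -28.78, -3.13, 70.8]
cam in tool [ 0.07241272  0.00022167 -0.16595892] [[-7.19783263e-04  9.65253599e-01  2.61313934e-01]
 [ 9.99999704e-01  6.23784435e-04  4.50312303e-04]
 [ 2.71662006e-04  2.61314181e-01 -9.65253762e-01]] 292.1835532067138
```

Call:
send_rows(targets=[9.3,-47.5,-29,-3,71,9.3,-47.5,-29,-3,71,9.3,-47.5,-29,-3,71,9.3,-47.5,-29,-3,71,9.3,-47.5,-29,-3,71,9.3,-47.5,-29,-3,71,9.3,-47.5,-29,-3,71,9.3,-47.5,-29,-3,71,9.3,-47.5,-29,-3,71,9.3,-47.5,-29,-3,71,9.3,-47.5,-29,-3,71,9.3,-47.5,-29,-3,71])

```text
clock: 3.3
tool_pos: [0.5462, 0.1885, 0.246]
orientation: [[0.074, 0.997, 0.0], [0.997, -0.074, 0.0], [0.0, 0.0, -1.0]]
wrist_force: [0.6, 0.7, -0.5]
opening: 1.0
grasp_force: 0.0
```

Call:
send_rows(targets=[9.3,0,0,0,0,9.3,0,0,0,0,9.3,0,0,0,0,9.3,0,0,0,0])

```text
clock: 3.63
tool_pos: [0.5443, 0.1922, 0.2453]
orientation: [[0.071, 0.997, -0.001], [0.997, -0.071, 0.001], [0.001, -0.001, -1.0]]
wrist_force: [-1.2, 0.5, -0.1]
opening: 0.999
grasp_force: 0.0
```

Run:
```python
from h import *
o=get_obs();print(o['clock'],o['tool_pos'],mv(.58,.145,.25,-4))
c=cap("wrist","w1.png")
for t in("tin_white","tin_red","tin_yellow","tin_blue","rack"):
    print(t,[(np.round(x['at']).tolist(),round(x['score'],2),at_z(c,x['at'],.086)[:2].round(3)) for x in cams.look_for(t,"wrist")[:2]])
```

```text
3.6333 [0.54434115 0.19215961 0.24532276] [-4.45, 3.89, -0.48, -0.1]
tin_white [([174.0, 374.0], 0.84, array([0.607, 0.203])), ([339.0, 370.0], 0.16, array([ 0.596, -0.016]))]
tin_red [([199.0, 372.0], 0.68, array([0.604, 0.175]))]
tin_yellow [([226.0, 373.0], 0.75, array([0.605, 0.142]))]
tin_blue [([248.0, 371.0], 0.81, array([0.601, 0.113]))]
rack [([145.0, 361.0], 0.8, array([0.594, 0.237]))]
```

View pics/w1.png

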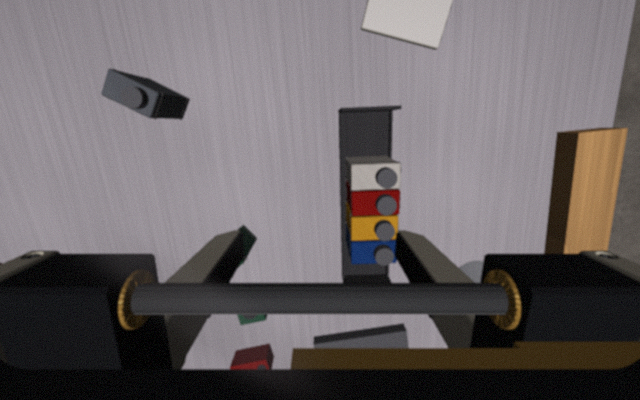

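The wrist view shows the row from (374,174) down to (371,250), with cap tops at about (385,178), (386,205), (384,230) and (384,256). The end wall's top edge runs from (340,107) to (400,107). The grey stray is at upper left.

Run:
```python
from h import *
c=cap("wrist")
f=lambda u,v,z:at_z(c,(v,u),z)[:2].round(4)
print('caps',*[f(u,v,.098) for u,v in((385,177),(386,204),(384,229),(384,255))])
print('front edge tops',*[f(u,v,.086) for u,v in((349,165),(348,215),(350,265),(399,163),(397,240))])
print('endwall top',f(340,109,.055),f(400,107,.055))
print('front wall top in', f(341,270,.014))
for n,(x,y) in dict(w=(.607,.202),b=(.602,.109)).items(): print(n,mv(x,y,.030,-3))
```

```text
caps [0.6175 0.2002] [0.6182 0.1696] [0.6155 0.1401] [0.615  0.1077]
front edge tops [0.5802 0.2144] [0.5763 0.1559] [0.5757 0.0914] [0.6359 0.2125] [0.6333 0.1202]
endwall top [0.5757 0.2759] [0.6454 0.273 ]
front wall top in [0.5675 0.0462]
w [1.59, 6.09, 21.56, -1.2]
b [-7.72, 6.27, 21.56, -1.2]
```

Call:
send_rows(targets=[9.3,1.3,6.2,4,-1.2,9.3,1.3,6.2,8,-1.2,9.3,1.3,6.2,11,-1.2,9.3,1.3,6.2,13,-1.2,9.3,1.3,6.2,15,-1.2,9.3,1.3,6.2,17,-1.2,9.3,1.3,6.2,19,-1.2,9.3,1.3,6.2,20.5,-1.2,9.3,1.3,6.2,21.5,-1.2,9.3,1.3,6.2,21.5,-1.2,9.3,1.3,6.2,21.5,-1.2,9.3,1.3,6.2,21.5,-1.2], newtons=20)

```text
clock: 4.98
tool_pos: [0.6091, 0.1985, 0.0317]
orientation: [[0.053, 0.999, 0.002], [0.999, -0.053, 0.0], [0.001, 0.002, -1.0]]
wrist_force: [0.3, -0.6, 0.2]
opening: 1.001
grasp_force: 0.0
```

Call:
send_rows(targets=[5,0,0,0,0,5,0,0,0,0,5,0,0,0,0,5,0,0,0,0,5,0,0,0,0,5,0,0,0,0,5,0,0,0,0,5,0,0,0,0])

```text
clock: 5.65
tool_pos: [0.6084, 0.1983, 0.0307]
orientation: [[0.053, 0.999, 0.0], [0.999, -0.053, 0.0], [0.0, 0.0, -1.0]]
wrist_force: [0.9, -0.1, 1.3]
opening: 0.603
grasp_force: 19.9
```

Run:
```python
from h import *
o=get_obs();print(o['clock'],o['tool_pos'],o['orientation'][:,1],mv(.6115,.2555,.03,-3))
c=cap("wrist","w2.png")
```

```text
5.65 [0.60839999 0.1983162  0.03069314] [ 9.98583156e-01 -5.32121775e-02  3.79439860e-04] [5.73, 0.01, 0.07, -0.1]
```

View pics/w2.png

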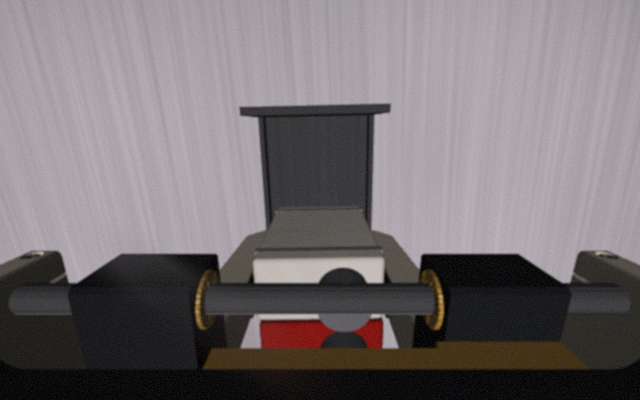

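White is held between the pads. The end wall's inner top edge is at row ~114 (columns 242-388), and the tin's left top edge is at row ~250.

Run:
```python
from h import *
c=cap("wrist")
f=lambda u,v,z:at_z(c,(v,u),z).round(4)
print(f(242,114,.055),f(388,112,.055), f(250,104,.055))
print(f(255,250,.086),f(380,250,.086))
```

```text
[0.5765 0.276  0.055 ] [0.6442 0.2733 0.055 ] [0.5807 0.2802 0.055 ]
[0.583  0.2213 0.086 ] [0.6343 0.2184 0.086 ]
```

Call:
send_rows(targets=[5,0.8,0,0,0,5,1.6,0,0,0,5,2.4,0,0,0,5,3.2,0,0,0,5,4,0,0,0,5,4.6,0,0,0,5,5,0,0,0,5,5.2,0,0,0,5,5.4,0,0,0,5,5.4,0,0,0,5,5.4,0,0,0])

```text
clock: 6.67
tool_pos: [0.6111, 0.2522, 0.0307]
orientation: [[0.053, 0.999, 0.0], [0.999, -0.053, 0.0], [0.0, 0.0, -1.0]]
wrist_force: [-1.2, -3.5, 4.3]
opening: 0.605
grasp_force: 19.9
```

Call:
send_rows(targets=[5,0.1,0,0,0,5,0.1,0,0,0,5,0.2,0,0,0,5,0.2,0,0,0,5,0.3,0,0,0,5,0.3,0,0,0])

```text
clock: 7.17
tool_pos: [0.6114, 0.2545, 0.0307]
orientation: [[0.054, 0.999, 0.0], [0.999, -0.054, -0.001], [-0.001, 0.0, -1.0]]
wrist_force: [-0.3, -4.1, 4.9]
opening: 0.605
grasp_force: 19.9
```

Run:
```python
from h import *
o=get_obs();print(o['clock'],o['tool_pos'],o['wrist_force'])
c=cap("wrist","w3.png")
```

```text
7.1667 [0.61140913 0.25453657 0.03067485] [-0.29277108 -4.10475759  4.86392408]
```

View pics/w3.png

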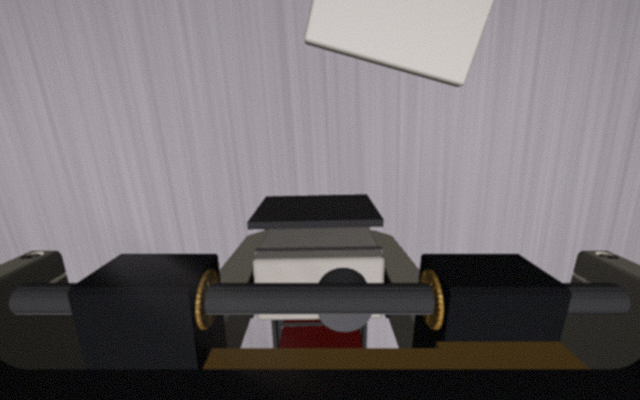

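Run:
```python
from h import *
c=cap("wrist")
f=lambda u,v,z:at_z(c,(v,u),z).round(4)
print(f(315,222,.055),f(315,227,.055),f(315,250,.086),f(315,196,.055))
o=get_obs();t=o['tool_pos']
for n,(x,y) in dict(red=(.606,.168),blue=(.603,.107)).items(): print(n,mv(x,y,.030,-3))
```

```text
[0.6103 0.2775 0.055 ] [0.6102 0.2748 0.055 ] [0.6106 0.2762 0.086 ] [0.6111 0.2912 0.055 ]
red [-8.67, -0.07, 0.07, -0.1]
blue [-14.78, -0.05, 0.08, -0.1]
```

Call:
send_rows(targets=[9.3,0,0,0,0,9.3,0,0,0,0,9.3,0,0,0,0,9.3,0,0,0,0,9.3,0,0,0,0,9.3,-4,0,0,0,9.3,-8,0,0,0,9.3,-12,0,0,0,9.3,-14.8,0,0,0,9.3,-14.8,0,0,0,9.3,-14.8,0,0,0,9.3,-14.8,0,0,0])

```text
clock: 8.27
tool_pos: [0.6035, 0.1089, 0.0305]
orientation: [[0.052, 0.999, 0.0], [0.999, -0.052, 0.002], [0.002, -0.0, -1.0]]
wrist_force: [-0.9, 0.4, 0.7]
opening: 0.999
grasp_force: 0.0
```

Call:
send_rows(targets=[5,0,0,0,0,5,0,0,0,0,5,0,0,0,0,5,0,0,0,0,5,0,0,0,0,5,0,0,0,0,5,0,0,0,0])

```text
clock: 8.85
tool_pos: [0.6037, 0.1076, 0.0306]
orientation: [[0.053, 0.999, 0.001], [0.999, -0.053, 0.0], [0.0, 0.001, -1.0]]
wrist_force: [1.2, -0.1, -0.6]
opening: 0.6
grasp_force: 19.9
```

Run:
```python
from h import *
o=get_obs();print(o['clock'],o['tool_pos'],o['wrist_force'],o['grasp_force'],o['opening'])
c=cap("wrist","w4.png")
```

```text
8.85 [0.60368903 0.10759972 0.03058726] [ 1.19990178 -0.06812117 -0.63199086] 19.938181936740875 0.5996113906879651
```

View pics/w4.png

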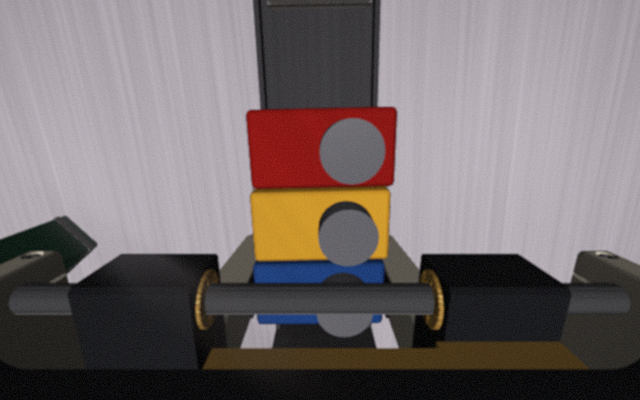

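Blue is held: left top edge at row ~262, right at ~322. Yellow spans rows 189-261, red 108-187.

Run:
```python
from h import *
c=cap("wrist")
f=lambda u,v,z:at_z(c,(v,u),z)[1].round(4)
print([f(320,v,.086) for v in (108,187,190,261,263,322)])
```

```text
[np.float64(0.1846), np.float64(0.1555), np.float64(0.1543), np.float64(0.1242), np.float64(0.1233), np.float64(0.0947)]
```

Call:
send_rows(targets=[5,-0.8,0,0,0,5,-1.6,0,0,0,5,-2.4,0,0,0,5,-3.2,0,0,0,5,-4,0,0,0,5,-4.6,0,0,0,5,-5,0,0,0,5,-5.2,0,0,0,5,-5.4,0,0,0,5,-5.5,0,0,0,5,-5.5,0,0,0,5,-5.5,0,0,0])

```text
clock: 9.95
tool_pos: [0.6004, 0.0526, 0.0305]
orientation: [[0.053, 0.999, -0.0], [0.999, -0.053, -0.0], [-0.0, -0.0, -1.0]]
wrist_force: [0.4, 1.7, 0.4]
opening: 0.605
grasp_force: 19.9
```

Call:
send_rows(targets=[5,-0.1,0,0,0,5,-0.1,0,0,0,5,-0.2,0,0,0,5,-0.2,0,0,0,5,-0.2,0,0,0])

```text
clock: 10.37
tool_pos: [0.6004, 0.0505, 0.0306]
orientation: [[0.053, 0.999, 0.0], [0.999, -0.053, -0.0], [-0.0, 0.0, -1.0]]
wrist_force: [-0.1, 1.0, -0.1]
opening: 0.601
grasp_force: 19.9
```

Run:
```python
from h import *
o=get_obs();print(o['clock'],o['tool_pos'],o['wrist_force'])
print(mv(.374,.297,.2,0))
```

```text
10.3667 [0.6003619  0.05052496 0.03055335] [-0.06605408  0.96549795 -0.12576974]
[23.41, -23.91, -16.95, -3.0]
```

Call:
send_rows(targets=[9.3,0,0,0,0,9.3,0,0,0,0,9.3,0,0,0,0,9.3,0,0,0,0,9.3,0,0,-4,0,9.3,0,0,-8,0,9.3,0,0,-12,0,9.3,3,-3,-16,7,9.3,6,-6,-17,14,9.3,9,-9,-17,21,9.3,12,-12,-17,28,9.3,15,-15,-17,35])

```text
clock: 11.37
tool_pos: [0.4698, 0.1956, 0.2013]
orientation: [[0.622, 0.783, 0.002], [0.783, -0.622, 0.001], [0.002, 0.001, -1.0]]
wrist_force: [0.4, 1.1, -0.9]
opening: 1.002
grasp_force: 0.0
```

Run:
```python
from h import *
print(get_obs()['tool_pos'],mv(.37,.295,.20,-45))
```

```text
[0.46979857 0.19557923 0.20127447] [1.58, -14.0, 0.12, 6.5]
```

Call:
send_rows(targets=[9.3,0.5,-4,0,5,9.3,1,-8,0,5,9.3,1,-11,0,5,9.3,1,-13.5,0,5,9.3,1,-13.5,0,5,9.3,1,-13.5,0,5,9.3,1,-13.5,0,5])

```text
clock: 11.95
tool_pos: [0.3715, 0.285, 0.2007]
orientation: [[0.683, 0.73, 0.001], [0.73, -0.683, -0.0], [0.001, 0.001, -1.0]]
wrist_force: [0.2, -1.0, 0.3]
opening: 0.998
grasp_force: 0.0
```

Run:
```python
from h import *
o=get_obs();print(o['tool_pos'],o['orientation'][:,1])
c=cap("wrist","w5.png")
for t in("tin_grey",):
    print(t,[(np.round(x['at']).tolist(),round(x['score'],2),at_z(c,x['at'],.08)[:2].round(3)) for x in cams.look_for(t,"wrist")[:2]])
```

```text
[0.37150584 0.28496897 0.20065958] [ 0.72996189 -0.68348696  0.00110214]
tin_grey [([189.0, 291.0], 0.58, array([0.356, 0.309]))]
```

View pics/w5.png

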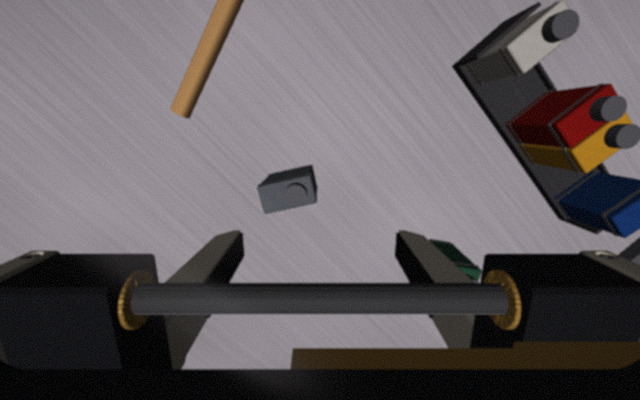

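The grey tin's top face runs roughly (262,187)-(314,178)-(316,203)-(266,212) in the picture. I'll fit the silhouette by code.

```bash
cat >> h.py <<'E'
from scipy.optimize import minimize
def box(c,p,L,B,H,z0=0,shape=(400,640)):
    x,y,a=p;u=np.array([np.cos(a),np.sin(a)]);v=np.array([-u[1],u[0]])
    P=[proj(c,[*(np.array([x,y])+s*L/2*u+t*B/2*v),z])[::-1] for s in(-1,1) for t in(-1,1) for z in(z0,z0+H)]
    m=np.zeros(shape,np.uint8);cv2.fillConvexPoly(m,cv2.convexHull((np.array(P)*16).round().astype(np.int32)),1,cv2.LINE_8,4);return m
def fit(c,xy,L,B,H,win=55,rmax=235,name=None):
    "silhouette fit; returns x,y,yaw deg (long axis), IoU"
    r,q=proj(c,[*xy,H/2]).astype(int)
    a,b=max(r-win,0),min(r+win,rmax);l,s=max(q-win,0),q+win
    lab=cv2.cvtColor(cv2.GaussianBlur(c["img"],(3,3),0),cv2.COLOR_BGR2LAB)[a:b,l:s].astype(float)
    bg=np.median(np.vstack([lab[:8].reshape(-1,3),lab[:,:8].reshape(-1,3),lab[:,-8:].reshape(-1,3)]),0)
    d=np.clip(np.linalg.norm((lab-bg)*[1,2,2],axis=2),0,255).astype(np.uint8)
    _,m=cv2.threshold(d,0,1,cv2.THRESH_OTSU)
    n,lb,st,ce=cv2.connectedComponentsWithStats(m)
    def keep(i): return np.hypot(ce[i][0]+l-q,ce[i][1]+a-r)-.02*st[i,4]
    i=min([i for i in range(1,n) if st[i,4]>60],key=keep)
    M=np.zeros((400,640),np.uint8);M[a:b,l:s]=lb==i
    def cost(p):
        k=box(c,p,L,B,H);k[:a]=0;k[b:]=0
        return -(k&M).sum()/max((k|M).sum(),1)
    best=min((minimize(cost,[*xy,t],method='Nelder-Mead',options=dict(initial_simplex=[[*xy,t],[xy[0]+.015,xy[1],t],[xy[0],xy[1]+.015,t],[*xy,t+.4]])) for t in np.arange(0,np.pi,np.pi/6)),key=lambda s:s.fun)
    x,y,t=best.x
    if name:
        im=c["img"].copy();cs,_=cv2.findContours(box(c,best.x,L,B,H),0,1);cv2.drawContours(im,cs,-1,(0,255,0),1)
        cs,_=cv2.findContours(M,0,1);cv2.drawContours(im,cs,-1,(0,0,255),1)
        cv2.imwrite('pics/'+name,cv2.resize(im[a:b,l:s],None,fx=4,fy=4))
    return round(x,4),round(y,4),round(np.degrees(t)%180,1),round(-best.fun,3)
E
python3 - <<'E'
from h import *
c=cap("wrist")
g=fit(c,(.356,.305),.056,.030,.080,name='f5.png');print(g)
print(mv(g[0],g[1],.026,g[2]))
E
```

```text
(np.float64(0.4093), np.float64(0.2583), np.float64(20.4), np.float64(-0.0))
[0.65, 4.5, 17.46, -63.6]h.py:43: RuntimeWarning: overflow encountered in scalar negative
  return -(k&M).sum()/max((k|M).sum(),1)
```

View pics/f5.png

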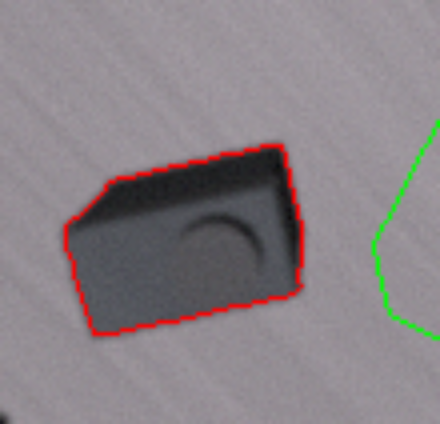

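Segmentation is clean, only an unsigned overflow in the cost; fixing that.

```bash
sed -i 's/return -(k&M).sum()\/max((k|M).sum(),1)/return -float((k\&M).sum())\/max(int((k|M).sum()),1)/; s/return round(x,4).*/return [round(float(v),4) for v in (x,y,np.degrees(t)%180,-best.fun)]/' h.py
python3 - <<'E'
from h import *
c=cap("wrist")
g=fit(c,(.356,.305),.056,.030,.080);print(g)
print(mv(g[0],g[1],.026,g[2]))
E
```

```text
[0.3498, 0.3084, 149.8984, 0.9358]
[0.22, -3.24, 17.45, -13.1]
```

Call:
send_rows(targets=[9.3,0.2,-3.2,3,-7,9.3,0.2,-3.2,6,-13,9.3,0.2,-3.2,9,-13,9.3,0.2,-3.2,12,-13,9.3,0.2,-3.2,14,-13,9.3,0.2,-3.2,16,-13,9.3,0.2,-3.2,17.5,-13,9.3,0.2,-3.2,17.5,-13,9.3,0.2,-3.2,17.5,-13])

```text
clock: 12.9
tool_pos: [0.3491, 0.3082, 0.025]
orientation: [[0.502, 0.865, -0.001], [0.865, -0.502, -0.001], [-0.001, -0.0, -1.0]]
wrist_force: [0.1, 0.2, 0.1]
opening: 1.005
grasp_force: 0.0
```

Call:
send_rows(targets=[5,0,0,0,0,5,0,0,0,0,5,0,0,0,0,5,0,0,0,0,5,0,0,0,0,5,0,0,0,0,5,0,0,0,0], newtons=30)

```text
clock: 13.48
tool_pos: [0.3487, 0.3093, 0.0257]
orientation: [[0.501, 0.866, 0.0], [0.866, -0.501, 0.0], [0.001, 0.0, -1.0]]
wrist_force: [-0.5, -0.0, 2.5]
opening: 0.6
grasp_force: 30.0
```

Run:
```python
from h import *
o=get_obs();print(o['tool_pos'])
c=cap("wrist","w6.png")
f=lambda u,v,z:at_z(c,(v,u),z)
R=np.array(o['orientation'])
for v in (250,262,275): print(v,(R.T@(f(320,v,.08)-o['tool_pos']))[0].round(4))
print(mv(.601,.09,.18,-3))
```

```text
[0.34871782 0.30926757 0.02573212]
250 0.0209
262 0.0155
275 0.0094
[-6.34, 32.82, -15.43, -27.0]
```

View pics/w6.png

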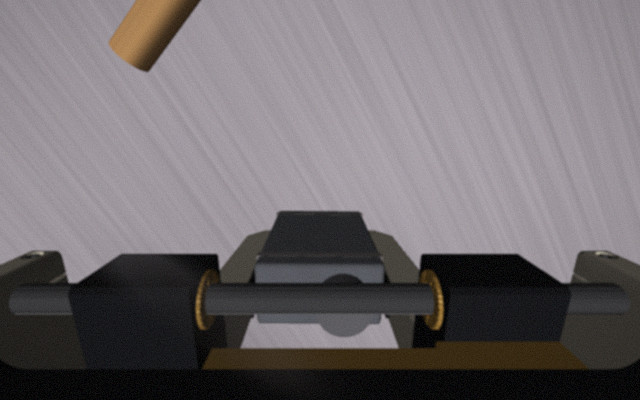

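Call:
send_rows(targets=[5,0,0,-4,0,5,0,0,-8,0,5,0,0,-12,0,5,0,0,-15.5,-3,5,-1,4,-15.5,-9,5,-2,8,-15.5,-15,5,-3,12,-15.5,-21,5,-4,16,-15.5,-27,5,-5,20,-15.5,-27,5,-5.5,24,-15.5,-27,5,-6,28,-15.5,-27,5,-6.5,30,-15.5,-27])

```text
clock: 14.53
tool_pos: [0.5789, 0.0975, 0.1797]
orientation: [[0.059, 0.998, 0.002], [0.998, -0.059, -0.003], [-0.003, 0.002, -1.0]]
wrist_force: [-0.7, -0.8, -1.3]
opening: 0.594
grasp_force: 30.0
```

Run:
```python
from h import *
o=get_obs();print(o['tool_pos'],o['opening'],mv(.602,.085,.18,-3))
```

```text
[0.57893657 0.09745184 0.17972017] 0.5940384448110285 [-1.11, 2.38, -0.02, -0.4]
```

Call:
send_rows(targets=[5,-0.6,1.2,0,0,5,-1.1,2.2,0,0,5,-1.1,2.2,0,0,5,-1.1,2.2,0,0,5,-1.1,2.2,0,0])

```text
clock: 14.95
tool_pos: [0.5956, 0.0914, 0.1796]
orientation: [[0.052, 0.999, -0.003], [0.999, -0.052, 0.001], [0.0, -0.003, -1.0]]
wrist_force: [-0.0, 0.0, -2.2]
opening: 0.598
grasp_force: 30.0
```

Run:
```python
from h import *
o=get_obs();print(o['tool_pos'],o['opening'],mv(.602,.085,.0315,-3))
c=cap("wrist","w7.png")
f=lambda u,v,z:at_z(c,(v,u),z)[:2].round(4)
for t in("tin_yellow","tin_blue","tin_grey"):
    print(t,[(np.round(x['at']).tolist(),round(x['score'],2),f(x['at'][1],x['at'][0],.086)) for x in cams.look_for(t,"wrist")[:2]])
```

```text
[0.59562581 0.09138365 0.17962717] 0.5979025992130091 [-0.61, 0.71, 14.81, 0.0]
tin_yellow [([148.0, 332.0], 0.59, array([0.6088, 0.1414])), ([257.0, 325.0], 0.32, array([0.5983, 0.037 ]))]
tin_blue [([209.0, 325.0], 0.64, array([0.6007, 0.086 ])), ([257.0, 325.0], 0.42, array([0.5982, 0.0373]))]
tin_grey [([257.0, 324.0], 0.62, array([0.597, 0.037]))]
```

View pics/w7.png

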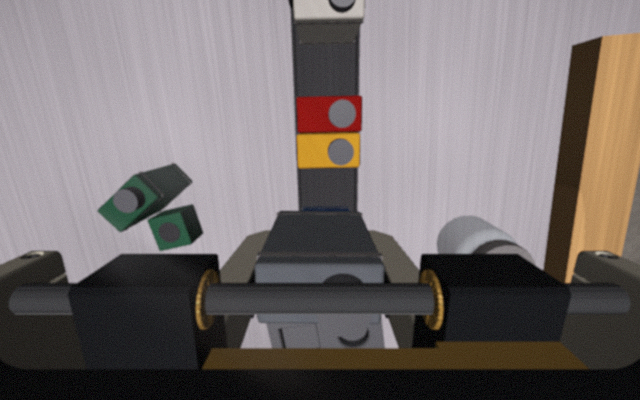

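Grey is above the gap; yellow spans rows 134-167, red 97-133, and white is at the far end. The path is clear, so lower it.

Call:
send_rows(targets=[5,-0.6,0.6,0,0,5,-0.6,0.6,0,0,5,-0.6,0.6,0,0,5,-0.6,0.6,0,0])

```text
clock: 15.48
tool_pos: [0.6028, 0.0839, 0.1804]
orientation: [[0.054, 0.999, -0.0], [0.999, -0.054, -0.0], [-0.0, -0.0, -1.0]]
wrist_force: [-0.2, 0.6, -2.8]
opening: 0.6
grasp_force: 30.0
```

Run:
```python
from h import *
o=get_obs();print(o['tool_pos'],mv(.602,.085,.032,-3))
c=cap("wrist")
f=lambda u,v,z:at_z(c,(v,u),z)[:2].round(4)
print(f(330,167,.086))
for t in("tin_yellow",):
    print(t,[(np.round(x['at']).tolist(),round(x['score'],2),f(x['at'][1],x['at'][0],.086)) for x in cams.look_for(t,"wrist")[:2]])
```

```text
[0.60279148 0.08389511 0.1804328 ] [0.11, -0.08, 14.84, -0.1]
[0.6143 0.1168]
tin_yellow [([141.0, 320.0], 0.75, array([0.6067, 0.1399]))]
```

Call:
send_rows(targets=[5,0.1,-0.1,3,0,5,0.1,-0.1,6,0,5,0.1,-0.1,8,0,5,0.1,-0.1,10,0,5,0.1,-0.1,11.5,0,5,0.1,-0.1,12.5,0,5,0.1,-0.1,13.3,0,5,0.1,-0.1,13.9,0,5,0.1,-0.1,14.3,0,5,0.1,-0.1,14.6,0,5,0.1,-0.1,14.7,0,5,0.1,-0.1,14.8,0])

```text
clock: 16.58
tool_pos: [0.6022, 0.0852, 0.0329]
orientation: [[0.053, 0.999, 0.001], [0.999, -0.053, 0.0], [0.0, 0.001, -1.0]]
wrist_force: [0.5, -0.3, -2.0]
opening: 0.601
grasp_force: 30.0
```

Call:
send_rows(targets=[5,0,0,0,0,5,0,0,0,0,5,0,0,0,0])

```text
clock: 16.83
tool_pos: [0.6021, 0.0852, 0.0328]
orientation: [[0.053, 0.999, 0.001], [0.999, -0.053, 0.0], [0.0, 0.001, -1.0]]
wrist_force: [-0.7, -0.1, -3.1]
opening: 0.601
grasp_force: 30.0
```

Call:
send_rows(targets=[5,0,0,0.06,0,5,0,0,0.12,0,5,0,0,0.12,0,9.3,0,0,0.12,0,9.3,0,0,0.12,0,9.3,0,0,0.12,0,9.3,0,0,0.12,0,9.3,2.5,0,0.1,0,9.3,5.3,0,0.1,0,9.3,5.3,0,0.1,0,9.3,5.3,0,0.1,0,9.3,5.3,0,0.1,0], newtons=20)

```text
clock: 17.83
tool_pos: [0.6046, 0.1375, 0.0313]
orientation: [[0.053, 0.999, -0.0], [0.999, -0.053, -0.001], [-0.001, -0.0, -1.0]]
wrist_force: [-0.1, 0.7, -0.3]
opening: 1.0
grasp_force: 0.0
```

Run:
```python
from h import *
o=get_obs();print(o['tool_pos'],o['opening'])
c=cap("wrist","w8.png")
for v in (250,255,260,265,325,330): print(v,at_z(c,(v,320),.086)[:2].round(4))
```

```text
[0.60455345 0.1374673  0.03128993] 1.0004370541427534
250 [0.6058 0.1587]
255 [0.6057 0.1565]
260 [0.6056 0.1542]
265 [0.6054 0.1519]
325 [0.6039 0.1225]
330 [0.6037 0.1199]
```

View pics/w8.png

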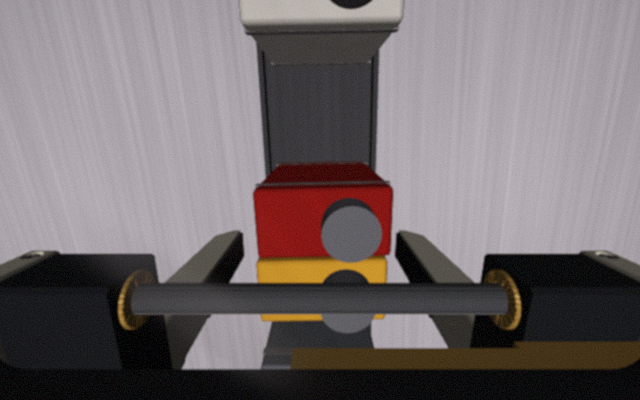

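Yellow's top spans rows 260-320 (centre y≈.1395), between the open fingers.

Call:
send_rows(targets=[5,0,0,0,0,5,0,0,0,0,5,0,0,0,0,5,0,0,0,0,5,0,0,0,0,5,0,0,0,0,5,-0.5,0,0,0,5,-1,0,0,0,5,-1.4,0,0,0,5,-1.7,0,0,0,5,-1.9,0,0,0,5,-1.9,0,0,0])

```text
clock: 18.88
tool_pos: [0.6035, 0.118, 0.0314]
orientation: [[0.054, 0.999, -0.0], [0.999, -0.054, -0.001], [-0.001, -0.0, -1.0]]
wrist_force: [-0.3, -1.3, 1.0]
opening: 0.6
grasp_force: 19.9
```

Call:
send_rows(targets=[5,0,0,0,0,5,0,0,0,0,9.3,0,0,0,0,9.3,0,0,0,0,9.3,0,0,0,0,9.3,0,0,0,0,9.3,2.5,0,0,0,9.3,5,0,0,0,9.3,5,0,0,0,9.3,5,0,0,0,9.3,5,0,0,0])

```text
clock: 19.8
tool_pos: [0.6061, 0.1683, 0.0313]
orientation: [[0.053, 0.999, -0.0], [0.999, -0.053, -0.001], [-0.001, -0.0, -1.0]]
wrist_force: [-0.4, -0.4, -0.3]
opening: 1.001
grasp_force: 0.0
```

Run:
```python
from h import *
o=get_obs();print(o['tool_pos'],o['opening'])
c=cap("wrist","w9.png")
for v in (255,262,325): print(v,at_z(c,(v,320),.086)[:2].round(4))
img=c["img"];print([(v,img[v,300].tolist()) for v in range(20,340,6) if not 280<v<312])
```

```text
[0.60614964 0.16829876 0.03128288] 1.0005644319681974
255 [0.6073 0.1874]
262 [0.6071 0.1842]
325 [0.6055 0.1534]
[(20, [162, 156, 161]), (26, [166, 157, 166]), (32, [167, 172, 176]), (38, [173, 178, 184]), (44, [173, 178, 182]), (50, [179, 184, 188]), (56, [175, 178, 189]), (62, [176, 182, 192]), (68, [179, 183, 189]), (74, [179, 182, 190]), (80, [178, 185, 191]), (86, [179, 179, 189]), (92, [176, 180, 184]), (98, [176, 184, 189]), (104, [178, 182, 191]), (110, [179, 184, 190]), (116, [125, 133, 137]), (122, [55, 50, 53]), (128, [60, 59, 59]), (134, [60, 58, 60]), (140, [62, 58, 60]), (146, [57, 52, 57]), (152, [56, 56, 55]), (158, [55, 54, 56]), (164, [59, 54, 59]), (170, [61, 58, 59]), (176, [56, 56, 58]), (182, [59, 59, 58]), (188, [57, 55, 54]), (194, [64, 60, 64]), (200, [58, 57, 58]), (206, [62, 56, 60]), (212, [28, 26, 62]), (218, [13, 20, 64]), (224, [10, 11, 63]), (230, [6, 3, 60]), (236, [13, 12, 60]), (242, [12, 14, 62]), (248, [27, 24, 57]), (254, [9, 7, 60]), (260, [22, 25, 97]), (266, [16, 18, 128]), (272, [14, 17, 126]), (278, [14, 19, 129]), (314, [58, 56, 111]), (320, [8, 41, 102]), (326, [22, 67, 93]), (332, [20, 65, 91]), (338, [24, 63, 92])]
```

Call:
send_rows(targets=[5,0,0,0,0,5,0,0,0,0,5,0,0,0,0,5,0,0,0,0,5,0,0,0,0,5,0,0,0,0,5,0.5,0,0,0,5,1,0,0,0,5,1.4,0,0,0,5,1.7,0,0,0,5,1.9,0,0,0,5,1.9,0,0,0])

```text
clock: 20.85
tool_pos: [0.6073, 0.1888, 0.0315]
orientation: [[0.052, 0.999, 0.0], [0.999, -0.052, 0.0], [0.0, 0.0, -1.0]]
wrist_force: [0.9, 0.1, 1.9]
opening: 0.603
grasp_force: 19.9
```

Call:
send_rows(targets=[5,0,0,0,0,5,0,0,0,0,9.3,0,0,0,0,9.3,0,0,0,0,9.3,0,0,0,0,9.3,0,0,0,0,9.3,0,0,-4,0,9.3,0,0,-8,0,9.3,0,0,-12,0,9.3,0,0,-16,0,9.3,0,0,-16,0,9.3,0,0,-16,0])

```text
clock: 21.85
tool_pos: [0.6089, 0.1883, 0.1944]
orientation: [[0.053, 0.999, 0.006], [0.999, -0.053, 0.002], [0.002, 0.006, -1.0]]
wrist_force: [-0.3, -0.2, -0.6]
opening: 1.004
grasp_force: 0.0
```

Run:
```python
from h import *
o=get_obs();print(o['tool_pos'],mv(.36,-.29,.20,40))
c=cap("wrist")
# top-face colour fits in the row
hsv=cv2.cvtColor(c["img"],cv2.COLOR_BGR2HSV).astype(int)
for n,h in(("yellow",(15,35)),("red",(170,190))):
    H=hsv[...,0];H=np.where(H<8,H+180,H);m=((H>h[0])&(H<h[1])&(hsv[...,1]>120)&(hsv[...,2]>40)).astype(np.uint8);m[235:]=0
    k,lb,st,ce=cv2.connectedComponentsWithStats(m)
    for i in range(1,k):
        if st[i,4]>200:
            l,t,w,hh=st[i,:4];print(n,st[i],at_z(c,(t,l+w/2),.086).round(4),at_z(c,(t+hh,l+w/2),.086).round(4))
```

```text
[0.60890636 0.18828179 0.19440289] [-49.09, -22.3, -0.81, -43.1]
yellow [ 542  135   69  100 3677] [0.8501 0.2364 0.086 ] [0.8674 0.1366 0.086 ]
yellow [294 225  47  10 388] [0.6065 0.1621 0.086 ] [0.6059 0.1515 0.086 ]
red [ 289  171   57   42 1762] [0.6095 0.2161 0.086 ] [0.6072 0.1746 0.086 ]
```

Call:
send_rows(targets=[9.3,-4,-1.8,0,-3.6,9.3,-8,-3.6,0,-7,9.3,-12,-5.4,0,-11,9.3,-16,-7.2,0,-14,9.3,-20,-9,0,-18,9.3,-24,-10.8,0,-21,9.3,-28,-12.6,0,-25,9.3,-32,-14.4,0,-28,9.3,-36,-16.2,0,-32,9.3,-40,-18,0,-36,9.3,-44,-20,0,-40,9.3,-47,-21.5,0,-43])

```text
clock: 22.9
tool_pos: [0.3735, -0.2557, 0.1897]
orientation: [[-0.645, 0.764, -0.004], [0.764, 0.645, 0.002], [0.004, -0.001, -1.0]]
wrist_force: [1.4, -0.0, 0.2]
opening: 0.997
grasp_force: 0.0
```

Call:
send_rows(targets=[9.3,0,0,0,0,9.3,0,0,0,0,9.3,0,0,0,0])

```text
clock: 23.15
tool_pos: [0.3752, -0.254, 0.19]
orientation: [[-0.642, 0.767, -0.003], [0.767, 0.642, 0.002], [0.004, -0.001, -1.0]]
wrist_force: [0.3, 0.6, -0.0]
opening: 1.001
grasp_force: 0.0
```

Run:
```python
from h import *
o=get_obs();print(o['tool_pos'],o['orientation'][:,1])
c=cap("wrist","w10.png")
r=[(np.round(x['at']).tolist(),round(x['score'],2),at_z(c,x['at'],.05)[:2].round(3)) for x in cams.look_for("tin_black","wrist")[:2]];print(r)
g=fit(c,(.36,-.305),.056,.030,.080,name='f10.png');print(g,mv(g[0],g[1],.026,g[2]))
```

```text
[ 0.37516439 -0.25403026  0.19003031] [ 7.66953281e-01  6.41702743e-01 -5.04405771e-04]
[([217.0, 267.0], 0.92, array([ 0.349, -0.313]))]
[0.3516, -0.3137, 24.4628, 0.8923] [-3.08, -5.8, 16.44, 15.7]
```

Call:
send_rows(targets=[9.3,-2,-3,0,7,9.3,-4.5,-5.8,0,14,9.3,-4.5,-5.8,0,15,9.3,-4.5,-5.8,0,15,9.3,-4.5,-5.8,0,15])

```text
clock: 23.67
tool_pos: [0.3613, -0.3249, 0.1908]
orientation: [[-0.426, 0.905, -0.001], [0.905, 0.426, 0.002], [0.002, 0.0, -1.0]]
wrist_force: [0.8, 0.1, -0.9]
opening: 1.006
grasp_force: 0.0
```

Run:
```python
from h import *
o=get_obs();print(o['tool_pos'])
c=cap("wrist","w10.png")
g=fit(c,(.352,-.312),.056,.030,.080,name='f10.png');print(g,mv(g[0],g[1],.026,g[2]),proj(c,[g[0],g[1],.08]))
```

```text
[ 0.36125444 -0.32485739  0.19083768]
[0.3496, -0.3108, 26.1771, 0.7617] [1.7, -0.48, 16.49, -0.9] [181.04439137 314.30950454]
```

View pics/f10.png

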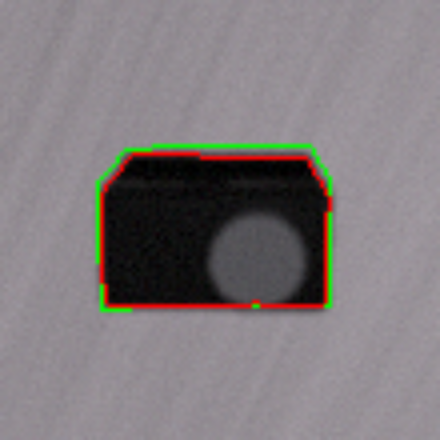

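The fit (green) matches the black tin's outline; the grey cap only left a hole in the mask. Descend and grip.

Call:
send_rows(targets=[9.3,1.7,-0.4,3,-1,9.3,1.7,-0.4,6,-1,9.3,1.7,-0.4,9,-1,9.3,1.7,-0.4,12,-1,9.3,1.7,-0.4,14,-1,9.3,1.7,-0.4,15.5,-1,9.3,1.7,-0.4,16.5,-1,9.3,1.7,-0.4,16.5,-1,9.3,1.7,-0.4,16.5,-1])

```text
clock: 24.47
tool_pos: [0.3501, -0.3116, 0.0262]
orientation: [[-0.44, 0.898, -0.0], [0.898, 0.44, 0.002], [0.002, 0.0, -1.0]]
wrist_force: [0.4, -0.0, -0.2]
opening: 1.0
grasp_force: 0.0
```

Call:
send_rows(targets=[5,0,0,0,0,5,0,0,0,0,5,0,0,0,0,5,0,0,0,0,5,0,0,0,0,5,0,0,0,0,5,0,0,0,0], newtons=30)

```text
clock: 25.05
tool_pos: [0.3499, -0.3131, 0.0267]
orientation: [[-0.438, 0.899, 0.001], [0.899, 0.438, -0.0], [-0.0, 0.001, -1.0]]
wrist_force: [0.5, 1.3, 3.3]
opening: 0.602
grasp_force: 29.9
```

```bash
cat >> h.py <<'E'
def held(ztop,cols=(268,300)):
    "tool-x offset of the held tin: far top edge found as the strongest grey step between rows 236 and 276"
    c=cap("wrist");o=get_obs();R=np.array(o['orientation'])
    g=cv2.cvtColor(c["img"],cv2.COLOR_BGR2GRAY).astype(float)[:,cols[0]:cols[1]].mean(1)
    return [(v,round(g[v]),round(float((R.T@(at_z(c,(v,320),ztop)-o['tool_pos']))[0]),4)) for v in range(238,278,3)]
E
python3 - <<'E'
from h import *
o=get_obs();print(o['tool_pos'],o['opening'],mv(.6055,.151,.2,-3))
print(held(.08))
E
```

```text
[ 0.34987243 -0.31311658  0.02670409] 0.601710890863033 [30.53, 43.31, -17.32, 29.0]
[(238, 7, 0.0261), (241, 7, 0.0248), (244, 8, 0.0234), (247, 19, 0.0221), (250, 52, 0.0207), (253, 17, 0.0193), (256, 7, 0.018), (259, 10, 0.0166), (262, 15, 0.0152), (265, 16, 0.0138), (268, 16, 0.0124), (271, 18, 0.011), (274, 16, 0.0095), (277, 17, 0.0081)]
```

Call:
send_rows(targets=[5,0,0,-4,0,5,0,0,-8,0,5,0,0,-12,0,5,0,0,-16,0,5,1.5,2,-17.4,3,5,4,5.5,-17.4,6,5,6.5,9,-17.4,9,5,8.8,12.4,-17.4,12,5,11.1,15.8,-17.4,15,5,13.4,19.2,-17.4,18,5,15.7,22.6,-17.4,21,5,18,26,-17.4,24])

```text
clock: 26.1
tool_pos: [0.5042, -0.0355, 0.1997]
orientation: [[-0.032, 1.0, -0.002], [1.0, 0.032, -0.0], [0.0, -0.002, -1.0]]
wrist_force: [0.4, -0.5, -2.2]
opening: 0.605
grasp_force: 29.9
```

Run:
```python
from h import *
o=get_obs();print(o['tool_pos'],o['opening'],mv(.6055,.151,.2,-3))
```

```text
[ 0.50416803 -0.03548868  0.19968601] 0.6046987116605703 [18.32, 10.72, -0.05, 4.8]
```

Call:
send_rows(targets=[5,3.4,2,0,2.5,5,6.8,4,0,4.8,5,10.2,6,0,4.8,5,13.6,8,0,4.8,5,16,9.5,0,4.8,5,18,10.5,0,4.8,5,18,10.5,0,4.8,5,18,10.5,0,4.8,5,18,10.5,0,4.8])

```text
clock: 26.85
tool_pos: [0.6023, 0.1443, 0.1994]
orientation: [[0.051, 0.999, -0.003], [0.999, -0.051, -0.002], [-0.002, -0.003, -1.0]]
wrist_force: [-0.4, -0.3, -2.8]
opening: 0.603
grasp_force: 29.9
```

Run:
```python
from h import *
o=get_obs();print(o['tool_pos'],o['opening'],mv(.6055,.151,.2,-3))
c=cap("wrist","w11.png")
hsv=cv2.cvtColor(c["img"],cv2.COLOR_BGR2HSV).astype(int)
H=hsv[...,0];H=np.where(H<8,H+180,H);m=((H>165)&(hsv[...,1]>110)&(hsv[...,2]>40)).astype(np.uint8);m[235:]=0
k,lb,st,ce=cv2.connectedComponentsWithStats(m)
for i in range(1,k):
    if st[i,4]>100:
        l,t,w,h=st[i,:4];print(st[i],at_z(c,(t,l+w/2),.086).round(4),at_z(c,(t+h,l+w/2),.086).round(4))
g=cv2.cvtColor(c["img"],cv2.COLOR_BGR2GRAY);print([(v,int(g[v,305:318].mean()),at_z(c,(v,310),.086)[1].round(3)) for v in range(60,200,4)])
```

```text
[0.60228251 0.14425982 0.1993722 ] 0.6031636147090187 [0.69, 0.29, -0.07, 0.1]
[ 293  132   59   35 1467] [0.6084 0.2072 0.086 ] [0.6068 0.1745 0.086 ]
[(60, 198, np.float64(0.269)), (64, 198, np.float64(0.266)), (68, 198, np.float64(0.263)), (72, 199, np.float64(0.259)), (76, 197, np.float64(0.256)), (80, 198, np.float64(0.253)), (84, 197, np.float64(0.249)), (88, 198, np.float64(0.246)), (92, 129, np.float64(0.243)), (96, 68, np.float64(0.239)), (100, 60, np.float64(0.236)), (104, 63, np.float64(0.232)), (108, 63, np.float64(0.229)), (112, 62, np.float64(0.226)), (116, 63, np.float64(0.222)), (120, 63, np.float64(0.219)), (124, 64, np.float64(0.215)), (128, 63, np.float64(0.211)), (132, 49, np.float64(0.208)), (136, 57, np.float64(0.204)), (140, 60, np.float64(0.2)), (144, 59, np.float64(0.197)), (148, 62, np.float64(0.193)), (152, 62, np.float64(0.189)), (156, 60, np.float64(0.186)), (160, 62, np.float64(0.182)), (164, 60, np.float64(0.178)), (168, 60, np.float64(0.174)), (172, 63, np.float64(0.17)), (176, 62, np.float64(0.166)), (180, 62, np.float64(0.162)), (184, 61, np.float64(0.158)), (188, 62, np.float64(0.155)), (192, 76, np.float64(0.15)), (196, 79, np.float64(0.146))]
```

Call:
send_rows(targets=[5,0.7,0.3,0,0,5,0.7,0.3,0,0,5,0.7,0.3,0,0,5,0.7,0.3,3,0,5,0.7,0.3,5,0,5,0.7,0.3,6,0,5,0.7,0.3,6,0,5,0.7,0.3,6,0,5,0.7,0.3,6,0])

```text
clock: 27.65
tool_pos: [0.6079, 0.1527, 0.1418]
orientation: [[0.05, 0.999, 0.003], [0.999, -0.05, 0.0], [0.001, 0.003, -1.0]]
wrist_force: [0.6, -0.5, -2.1]
opening: 0.603
grasp_force: 29.9
```

Run:
```python
from h import *
o=get_obs();print(o['tool_pos'],mv(.606,.1515,.033,-3))
```

```text
[0.60787462 0.1527282  0.14184666] [-0.14, -0.21, 10.88, 0.1]
```

Call:
send_rows(targets=[5,-0.1,-0.15,0.5,0,5,-0.1,-0.15,1.2,0,5,-0.1,-0.15,2,0,5,-0.1,-0.15,3,0,5,-0.1,-0.15,4,0,5,-0.1,-0.15,5,0,5,-0.1,-0.15,5,0])

```text
clock: 28.23
tool_pos: [0.6031, 0.1516, 0.0873]
orientation: [[0.05, 0.999, -0.006], [0.999, -0.05, -0.001], [-0.002, -0.006, -1.0]]
wrist_force: [-0.6, -1.0, -3.0]
opening: 0.601
grasp_force: 29.9
```

Call:
send_rows(targets=[5,0,0,1,0,5,0,0,2,0,5,0,0,3,0,5,0,0,4,0,5,0,0,4.7,0,5,0,0,5.2,0,5,0,0,5.5,0,5,0,0,5.7,0,5,0,0,5.8,0,5,0,0,5.8,0,5,0,0,5.8,0])

```text
clock: 29.15
tool_pos: [0.6056, 0.1519, 0.0328]
orientation: [[0.05, 0.999, 0.001], [0.999, -0.05, 0.0], [0.0, 0.001, -1.0]]
wrist_force: [0.7, -0.1, -2.1]
opening: 0.601
grasp_force: 29.9
```

Call:
send_rows(targets=[5,0,0,0.1,0,5,0,0,0.1,0,9.3,0,0,0.1,0,9.3,0,0,0.1,0,9.3,0,0,0.1,0,9.3,0,0,0.1,0,9.3,0,0,-4,0,9.3,0,0,-8,0,9.3,0,0,-12,0,9.3,0,0,-16,0,9.3,-2,-4,-16,-7,9.3,-4,-8,-16,-14])

```text
clock: 30.15
tool_pos: [0.5322, 0.1192, 0.1954]
orientation: [[-0.201, 0.98, 0.01], [0.98, 0.201, 0.001], [-0.001, 0.01, -1.0]]
wrist_force: [-0.6, -0.7, -0.7]
opening: 0.999
grasp_force: 0.0
```

Call:
send_rows(targets=[9.3,-1,-3,0,-7,9.3,-2,-6,0,-14,9.3,-2.5,-8,0,-21,9.3,-2.5,-8.5,0,-28,9.3,-2.5,-8.5,0,-34,9.3,-2.5,-8.5,0,-34,9.3,-2.5,-8.5,0,-34,9.3,-2.5,-8.5,0,-34])

```text
clock: 30.82
tool_pos: [0.4507, 0.0775, 0.1924]
orientation: [[-0.707, 0.707, 0.0], [0.707, 0.707, -0.0], [-0.0, 0.0, -1.0]]
wrist_force: [0.2, -0.3, 0.7]
opening: 1.0
grasp_force: 0.0
```

Run:
```python
from h import *
o=get_obs();print(o['tool_pos'],o['orientation'][:,1])
c=cap("wrist","w12.png")
r=[(np.round(x['at']).tolist(),round(x['score'],2),at_z(c,x['at'],.05)[:2].round(3)) for x in cams.look_for("tin_green","wrist")[:2]];print(r)
g=fit(c,(.418,.1),.056,.030,.080,name='f12.png');print(g,mv(g[0],g[1],.026,g[2]),proj(c,[g[0],g[1],.08]))
```

```text
[0.45065693 0.07746249 0.19239024] [7.06854808e-01 7.07358626e-01 2.33938796e-04]
[([152.0, 310.0], 0.74, array([0.414, 0.101])), ([252.0, 184.0], 0.23, array([ 0.391, -0.083]))]
[0.4153, 0.0762, 106.5322, 0.6359] [2.41, -2.58, 16.63, -61.4] [173.8591414  292.11091638]
```

Run:
```python
from h import *
c=cap("wrist")
for w in (36,45): 
    g=fit(c,(.414,.1),.056,.030,.080,win=w,name='f12_%d.png'%w);print(g,mv(g[0],g[1],.026,g[2]),proj(c,[g[0],g[1],.08]))
a=[cv2.resize(cv2.imread('pics/f12_%d.png'%w),(380,380)) for w in(36,45)]
cv2.imwrite('pics/f12b.png',np.hstack(a))
```

```text
[0.4138, 0.0974, 42.0886, 0.7603] [4.0, -1.18, 16.63, 3.0] [157.25599213 306.47664564]
[0.4137, 0.0973, 41.2225, 0.6643] [4.0, -1.19, 16.63, 3.9] [157.25589446 306.32748516]
```

View pics/f12b.png

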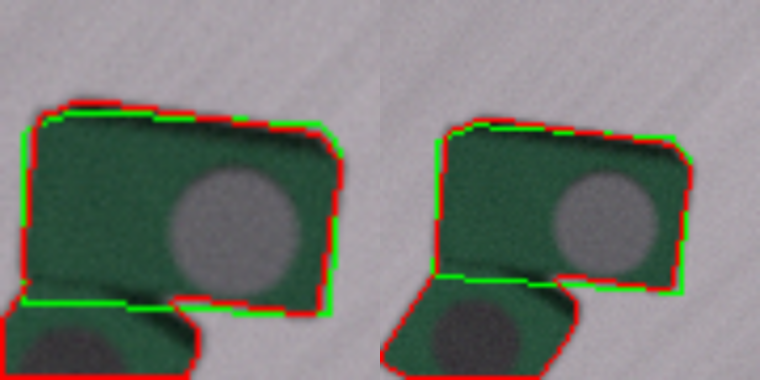

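The tin fit overlays well apart from about 2° of yaw. The block appears just in front of it (lower left), so I need its real position before descending.

Run:
```python
from h import *
c=cap("wrist");r,q=proj(c,[.414,.1,.04]).astype(int)
p=at_z(c,(r-36+358/5.28,q-36+68/5.28),.036);print(p)
o=get_obs();R=np.array(o['orientation']);print((R.T@(p-[.4138,.0974,.036])).round(3), [x for x in cams.look_for("block","wrist")[:2]])
t=cap("top");print([(x,at_z(t,x['at'],.036).round(3)) for x in cams.look_for("block","top")[:2]])
```

```text
[0.41966305 0.05564981 0.036     ]
[-0.034 -0.025  0.   ] [{'at': [186.5, 290.6], 'score': 0.6}]
[({'at': [177.1, 301.7], 'score': 0.47}, array([0.605, 0.055, 0.036]))]
```

The block has been knocked to about (.42,.056), close to the green tin. I'll move the camera over the pair for a clear fit of both.

Call:
send_rows(targets=[9.3,-3,-1,-1,0,9.3,-6,-2,-1,0,9.3,-6,-2,-1,0,9.3,-6,-2,-1,0,9.3,-6,-2,-1,0])

```text
clock: 31.58
tool_pos: [0.4782, 0.0215, 0.2021]
orientation: [[-0.709, 0.705, -0.001], [0.705, 0.709, 0.001], [0.001, -0.0, -1.0]]
wrist_force: [-0.4, -0.0, -0.4]
opening: 0.999
grasp_force: 0.0
```

```bash
cat >> h.py <<'E'
def mask_lab(c,r,q,win):
    a,b=max(r-win,0),min(r+win,235);l,s=max(q-win,0),q+win
    lab=cv2.cvtColor(cv2.GaussianBlur(c["img"],(3,3),0),cv2.COLOR_BGR2LAB)[a:b,l:s].astype(float)
    d=np.linalg.norm((lab-np.median(lab.reshape(-1,3),0))*[1,2,2],axis=2).clip(0,255).astype(np.uint8)
    _,m=cv2.threshold(d,0,1,cv2.THRESH_OTSU);M=np.zeros((400,640),np.uint8);M[a:b,l:s]=m
    M=cv2.morphologyEx(M,cv2.MORPH_CLOSE,np.ones((3,3)));cs,_=cv2.findContours(M,cv2.RETR_EXTERNAL,1);cv2.drawContours(M,cs,-1,1,-1)
    V=np.zeros_like(M);V[a:b,l:s]=1
    return M,V
def fit2(c,p0,q0,dims0,dims1,win=60,name=None):
    "joint silhouette fit of two boxes"
    r,q=proj(c,[(p0[0]+q0[0])/2,(p0[1]+q0[1])/2,.03]).astype(int);M,V=mask_lab(c,r,q,win)
    def cost(p):
        k=(box(c,p[:3],*dims0)|box(c,p[3:],*dims1))&V
        return -float((k&M).sum())/max(int((k|M).sum()),1)
    best=None
    for t in np.radians([0,30,60]):
        x0=np.array([*p0,*q0,t]);S=[x0]+[x0+d for d in np.diag([.008,.008,.1,.01,.01,.3])]
        s=minimize(cost,x0,method='Nelder-Mead',options=dict(initial_simplex=S,maxfev=900))
        if best is None or s.fun<best.fun: best=s
    if name:
        im=c["img"].copy()
        for mm,col in((box(c,best.x[:3],*dims0),(0,255,0)),(box(c,best.x[3:],*dims1),(255,0,255)),(M,(0,0,255))):
            cs,_=cv2.findContours(mm,0,1);cv2.drawContours(im,cs,-1,col,1)
        cv2.imwrite('pics/'+name,cv2.resize(im[max(r-win,0):r+win,q-win:q+win],(560,560)))
    x=best.x;return x.round(4).tolist()[:2],round(np.degrees(x[2])%180,1),x.round(4).tolist()[3:5],round(np.degrees(x[5])%90,1),-best.fun
E
python3 - <<'E'
from h import *
o=get_obs();print(o['tool_pos'])
c=cap("wrist","w13.png");print(proj(c,[.4138,.0974,.08]),proj(c,[.42,.056,.036]))
print(fit2(c,(.4138,.0974,np.radians(43)),(.42,.056),(.056,.03,.08),(.04,.04,.036),name='f13.png'))
print([(x,at_z(c,x['at'],.036).round(3)) for x in cams.look_for("block","wrist")[:2]])
E
```

```text
[0.47821251 0.02145996 0.20211258]
[ 92.14357946 328.03846256] [128.47041931 304.00512653]
([0.413, 0.0974], np.float64(37.2), [0.4231, 0.0526], np.float64(7.6), np.float64(0.9335485606672047))
[({'at': [131.9, 303.9], 'score': 0.81}, array([0.422, 0.053, 0.036]))]
```

View pics/f13.png

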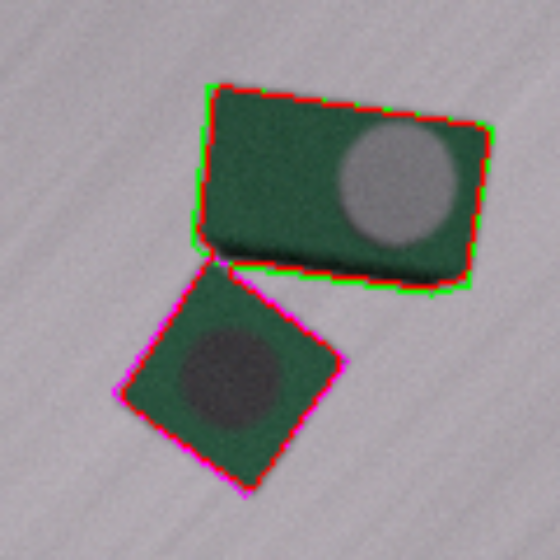

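The fits match: green tin at (.413,.097) with yaw 37°, block at (.423,.053) with yaw 8°. The finger path clears the block's corner by about 8 mm, so the tin goes first.

Run:
```python
from h import *
print(mv(.413,.0974,.026,37.2))
```

```text
[9.89, 0.77, 17.63, 8.1]
```

Call:
send_rows(targets=[9.3,4,0.4,0,4,9.3,8,0.8,0,8,9.3,9.9,0.8,0,8,9.3,9.9,0.8,3,8,9.3,9.9,0.8,6,8,9.3,9.9,0.8,7,8,9.3,9.9,0.8,7,8,9.3,9.9,0.8,7,8])

```text
clock: 32.35
tool_pos: [0.4136, 0.0972, 0.1322]
orientation: [[-0.605, 0.796, -0.001], [0.796, 0.605, -0.0], [0.001, -0.001, -1.0]]
wrist_force: [-0.6, 0.1, 0.4]
opening: 0.998
grasp_force: 0.0
```

Run:
```python
from h import *
print(get_obs()['tool_pos'],mv(.413,.0974,.026,37.2))
```

```text
[0.41357144 0.09716509 0.13224181] [0.05, -0.02, 10.62, 0.1]
```

Call:
send_rows(targets=[9.3,0,0,3,0,9.3,0,0,6,0,9.3,0,0,8,0,9.3,0,0,9.5,0,9.3,0,0,10.6,0,9.3,0,0,10.6,0,5,0,0,10.6,0,5,0,0,10.6,0,5,0,0,10.6,0,5,0,0,10.6,0,5,0,0,10.6,0,5,0,0,10.6,0], newtons=30)

```text
clock: 33.35
tool_pos: [0.4144, 0.0965, 0.0268]
orientation: [[-0.604, 0.797, 0.001], [0.797, 0.604, 0.0], [-0.0, 0.001, -1.0]]
wrist_force: [0.6, 0.3, -0.2]
opening: 0.618
grasp_force: 0.0
```

Call:
send_rows(targets=[5,0,0,0,0,5,0,0,0,0])

```text
clock: 33.52
tool_pos: [0.4144, 0.0964, 0.0268]
orientation: [[-0.604, 0.797, 0.001], [0.797, 0.604, 0.0], [-0.0, 0.001, -1.0]]
wrist_force: [-0.7, 0.5, 5.3]
opening: 0.599
grasp_force: 30.0
```

Run:
```python
from h import *
o=get_obs();print(o['tool_pos'],o['opening'],mv(.609,.221,.2,-3))
print(held(.08))
```

```text
[0.41437881 0.09644897 0.0267844 ] 0.5985231248378309 [-1.83, 23.05, -17.31, 40.1]
[(238, 26, 0.026), (241, 26, 0.0247), (244, 30, 0.0234), (247, 49, 0.022), (250, 31, 0.0207), (253, 26, 0.0193), (256, 43, 0.0179), (259, 60, 0.0165), (262, 62, 0.0151), (265, 63, 0.0137), (268, 62, 0.0123), (271, 62, 0.0109), (274, 63, 0.0095), (277, 61, 0.0081)]
```

Call:
send_rows(targets=[5,0,0,-4,0,5,0,0,-8,0,5,0,0,-12,0,5,0,0,-16,0,5,0,2,-17.3,7,5,0,5,-17.3,14,5,-0.4,9,-17.3,21,5,-0.8,13,-17.3,28,5,-1.2,17,-17.3,35,5,-1.6,20,-17.3,40,5,-1.8,22,-17.3,40,5,-1.8,23,-17.3,40])

```text
clock: 34.57
tool_pos: [0.6094, 0.2228, 0.197]
orientation: [[0.048, 0.999, -0.002], [0.999, -0.048, -0.001], [-0.001, -0.002, -1.0]]
wrist_force: [0.2, -0.7, -2.0]
opening: 0.6
grasp_force: 30.0
```

Call:
send_rows(targets=[5,0,0,0,0,5,0,0,0,0,5,0,0,0,0])

```text
clock: 34.82
tool_pos: [0.607, 0.2198, 0.1985]
orientation: [[0.051, 0.999, -0.003], [0.999, -0.051, -0.001], [-0.002, -0.003, -1.0]]
wrist_force: [0.4, -0.1, -2.5]
opening: 0.602
grasp_force: 30.0
```

Run:
```python
from h import *
o=get_obs();print(o['tool_pos'],o['opening'],mv(.609,.220,.16,-3))
```

```text
[0.6069546  0.21982696 0.19850909] 0.6016903198003685 [0.03, 0.21, 3.85, 0.1]
```

Run:
```python
from h import *
c=cap("wrist","w14.png");g=cv2.cvtColor(c["img"],cv2.COLOR_BGR2GRAY)
print([(v,int(g[v,300:318].mean()),at_z(c,(v,310),.086)[1].round(4)) for v in range(120,216,3)])
```

```text
[(120, 161, np.float64(0.2942)), (123, 160, np.float64(0.2915)), (126, 161, np.float64(0.2888)), (129, 160, np.float64(0.2862)), (132, 161, np.float64(0.2835)), (135, 57, np.float64(0.2807)), (138, 54, np.float64(0.278)), (141, 80, np.float64(0.2753)), (144, 115, np.float64(0.2725)), (147, 182, np.float64(0.2697)), (150, 182, np.float64(0.267)), (153, 182, np.float64(0.2642)), (156, 182, np.float64(0.2613)), (159, 183, np.float64(0.2585)), (162, 181, np.float64(0.2557)), (165, 181, np.float64(0.2528)), (168, 182, np.float64(0.2499)), (171, 181, np.float64(0.247)), (174, 164, np.float64(0.2441)), (177, 55, np.float64(0.2412)), (180, 54, np.float64(0.2383)), (183, 55, np.float64(0.2353)), (186, 55, np.float64(0.2323)), (189, 56, np.float64(0.2294)), (192, 56, np.float64(0.2263)), (195, 40, np.float64(0.2233)), (198, 22, np.float64(0.2203)), (201, 26, np.float64(0.2172)), (204, 25, np.float64(0.2142)), (207, 40, np.float64(0.2111)), (210, 33, np.float64(0.208)), (213, 30, np.float64(0.2048))]
```

Call:
send_rows(targets=[5,0,0.2,2,0,5,0,0.2,4,0,5,0,0.2,6,0,5,0,0.2,6,0,5,0,0.2,6,0,5,0,0.2,6,0])

```text
clock: 35.37
tool_pos: [0.6109, 0.2206, 0.1409]
orientation: [[0.05, 0.999, 0.002], [0.999, -0.05, 0.001], [0.001, 0.002, -1.0]]
wrist_force: [0.2, 0.2, -2.0]
opening: 0.606
grasp_force: 30.0
```

Run:
```python
from h import *
o=get_obs();print(o['tool_pos'],mv(.609,.220,.033,-3))
```

```text
[0.61093548 0.22058508 0.1408675 ] [-0.08, -0.21, 10.79, 0.1]
```

Call:
send_rows(targets=[5,-0.05,-0.15,0.5,0,5,-0.05,-0.15,1.2,0,5,-0.05,-0.15,2,0,5,-0.05,-0.15,3,0,5,-0.05,-0.15,4,0,5,-0.05,-0.15,5,0,5,-0.05,-0.15,5,0])

```text
clock: 35.95
tool_pos: [0.6067, 0.22, 0.0861]
orientation: [[0.05, 0.999, -0.006], [0.999, -0.05, -0.002], [-0.002, -0.006, -1.0]]
wrist_force: [-1.5, 0.7, -2.7]
opening: 0.601
grasp_force: 30.0
```

Call:
send_rows(targets=[5,0,0,1,0,5,0,0,2,0,5,0,0,3,0,5,0,0,4,0,5,0,0,4.7,0,5,0,0,5.1,0,5,0,0,5.4,0,5,0,0,5.6,0,5,0,0,5.7,0,5,0,0,5.7,0,5,0,0,5.7,0])

```text
clock: 36.87
tool_pos: [0.6092, 0.2205, 0.0329]
orientation: [[0.05, 0.999, 0.001], [0.999, -0.05, 0.0], [0.0, 0.001, -1.0]]
wrist_force: [-0.4, 0.3, -0.7]
opening: 0.602
grasp_force: 30.0
```

Call:
send_rows(targets=[5,0,0,0.08,0,5,0,0,0.08,0,9.3,0,0,0.08,0,9.3,0,0,0.08,0,9.3,0,0,0.08,0,9.3,0,0,0.08,0,9.3,0,0,-4,0,9.3,0,0,-8,0,9.3,0,0,-12,0,9.3,-4,0,-16,0,9.3,-8,0,-19,0,9.3,-12,0,-21,0])

```text
clock: 37.87
tool_pos: [0.6046, 0.1234, 0.2317]
orientation: [[0.046, 0.999, 0.003], [0.999, -0.046, 0.001], [0.001, 0.003, -1.0]]
wrist_force: [0.8, -0.7, 0.5]
opening: 1.003
grasp_force: 0.0
```

Call:
send_rows(targets=[9.3,-4,0,0,0,9.3,-7,0,0,0,9.3,-7,0,0,0,9.3,-7,0,0,0,9.3,-7,0,0,0])

```text
clock: 38.28
tool_pos: [0.6004, 0.0539, 0.2289]
orientation: [[0.049, 0.999, -0.0], [0.999, -0.049, 0.001], [0.001, -0.0, -1.0]]
wrist_force: [-0.2, 0.0, 0.7]
opening: 0.998
grasp_force: 0.0
```

Run:
```python
from h import *
o=get_obs();print(o['tool_pos'])
c=cap("wrist","w15.png")
cam=-np.array(c["world_to_cam"])[:3,:3].T@np.array(c["world_to_cam"])[:3,3];print(cam)
# profile along the row on the -x part of the tin tops
pts=np.arange(.278,.03,-.003);out=[]
for y in pts:
    x=.606+.053*(y-.155)-.015;r,q=proj(c,[x,y,.086]);r,q=int(round(r)),int(round(q))
    if 0<=r<400: b=c["img"][r,q-2:q+3].mean(0).astype(int).tolist();out.append((round(float(y),3),r,b))
print(*out,sep='\n')
for t in "tin_white tin_green tin_red tin_black tin_yellow tin_grey tin_blue".split():
    print(t,[(np.round(x['at']).tolist(),round(x['score'],2),at_z(c,x['at'],.086)[:2].round(3)) for x in cams.look_for(t,"wrist")[:1]])
```

```text
[0.60040714 0.0539267  0.22892303]
[0.60362885 0.12589451 0.39500371]
(0.236, 0, [52, 69, 37])
(0.233, 3, [51, 69, 34])
(0.23, 7, [50, 68, 35])
(0.227, 11, [49, 67, 33])
(0.224, 14, [48, 68, 34])
(0.221, 18, [51, 68, 33])
(0.218, 22, [51, 68, 33])
(0.215, 25, [51, 68, 34])
(0.212, 29, [52, 71, 36])
(0.209, 32, [40, 53, 27])
(0.206, 36, [24, 28, 36])
(0.203, 39, [16, 17, 111])
(0.2, 43, [15, 17, 116])
(0.197, 46, [19, 21, 120])
(0.194, 50, [19, 21, 121])
(0.191, 53, [15, 20, 119])
(0.188, 57, [21, 23, 123])
(0.185, 60, [19, 21, 123])
(0.182, 63, [17, 20, 123])
(0.179, 67, [19, 22, 124])
(0.176, 70, [11, 13, 86])
(0.173, 73, [23, 23, 44])
(0.17, 77, [5, 6, 39])
(0.167, 80, [27, 28, 30])
(0.164, 83, [35, 36, 37])
(0.161, 87, [31, 29, 32])
(0.158, 90, [30, 28, 28])
(0.155, 93, [29, 27, 28])
(0.152, 96, [28, 29, 29])
(0.149, 99, [25, 25, 27])
(0.146, 102, [27, 27, 27])
(0.143, 106, [22, 22, 23])
(0.14, 109, [14, 13, 14])
(0.137, 112, [28, 25, 26])
(0.134, 115, [34, 97, 134])
(0.131, 118, [37, 131, 180])
(0.128, 121, [36, 128, 178])
(0.125, 124, [35, 129, 178])
(0.122, 127, [37, 131, 180])
[... 532 characters left out ...]
5, [105, 53, 25])
(0.059, 187, [107, 55, 26])
(0.056, 190, [109, 56, 27])
(0.053, 193, [109, 55, 26])
(0.05, 195, [108, 55, 26])
(0.047, 198, [108, 54, 24])
(0.044, 201, [108, 54, 27])
(0.041, 203, [107, 55, 25])
(0.038, 206, [112, 71, 58])
(0.035, 209, [158, 152, 159])
(0.032, 211, [156, 149, 156])
tin_white [([320.0, 323.0], 0.3, array([ 0.597, -0.109]))]
tin_green [([16.0, 321.0], 0.72, array([0.61 , 0.222]))]
tin_red [([60.0, 318.0], 0.84, array([0.606, 0.185]))]
tin_black [([96.0, 321.0], 0.81, array([0.607, 0.151]))]
tin_yellow [([128.0, 321.0], 0.74, array([0.606, 0.121]))]
tin_grey [([161.0, 323.0], 0.77, array([0.606, 0.087]))]
tin_blue [([192.0, 321.0], 0.6, array([0.602, 0.053]))]
```

All three strays sit with about 4 mm gaps. Now to look at the tray.

Call:
send_rows(targets=[9.3,-4,0,-1,0,9.3,-8,0,-2,0,9.3,-12,0,-3,0,9.3,-16,0,-3,0,9.3,-20,0,-3,0,9.3,-24,0,-3,0,9.3,-27,0,-3,0,9.3,-29,0,-3,0,9.3,-29,0,-3,0,9.3,-29,0,-3,0,9.3,-29,0,-3,0])

```text
clock: 39.6
tool_pos: [0.5867, -0.2348, 0.259]
orientation: [[0.048, 0.999, 0.0], [0.999, -0.048, 0.002], [0.002, -0.0, -1.0]]
wrist_force: [0.2, 0.3, -0.2]
opening: 0.998
grasp_force: 0.0
```

Run:
```python
from h import *
o=get_obs();print(o['tool_pos'],o['orientation'][:,1])
c=cap("wrist","w16.png")
print([proj(c,p).round() for p in((.663,-.065,.018),(.681,-.242,.018),(.533,-.255,.018),(.516,-.078,.018))])
def fitt(c,n):
    return fit(c,(.598,-.160),.18,.15,.018,win=150,rmax=250 if n else 400)
g=fitt(c,1);print(g, 'yaw',g[2]-90)
t=cap("top");g=fit(t,(.598,-.160),.18,.15,.018,win=50,rmax=400);print('top',g)
for nm,z in(("nest_square",.004),):
    print(nm,[(np.round(x['at']).tolist(),round(x['score'],2),at_z(c,x['at'],.018)[:2].round(3)) for x in cams.look_for(nm,"wrist")[:2]])
```

```text
[ 0.58668154 -0.23477685  0.25897175] [ 9.98869272e-01 -4.75413191e-02 -6.71792846e-07]
[array([ 39., 373.]), array([177., 386.]), array([191., 282.]), array([ 57., 258.])]
[0.5998, -0.1606, 95.94, 0.9684] yaw 5.939999999999998
top [0.5983, -0.1595, 96.3362, 0.9605]
nest_square [([111.0, 326.0], 0.88, array([ 0.6  , -0.149]))]
```

Run:
```python
from h import *
c=cap("wrist");g=cv2.GaussianBlur(cv2.cvtColor(c["img"],cv2.COLOR_BGR2GRAY),(3,3),0).astype(np.float32)
G=cv2.magnitude(cv2.Sobel(g,5,1,0),cv2.Sobel(g,5,0,1));a=np.radians(6)
R=np.array([[np.cos(a),-np.sin(a)],[np.sin(a),np.cos(a)]])
def outline(L,B):
    s=np.linspace(-.5,.5,40);return np.vstack([np.c_[s*L,0*s+B/2],np.c_[s*L,0*s-B/2],np.c_[0*s+L/2,s*B],np.c_[0*s-L/2,s*B]])
th=np.linspace(0,6.28,120);circ=lambda d:np.c_[np.cos(th),np.sin(th)]*d/2
for n,off,o in(("sq",(-.036,.045),outline(.05,.05)),("obl",(.036,-.045),outline(.07,.038)),("large",(-.036,-.045),circ(.056)),("small",(.036,.045),circ(.042)),("tray",(0,0),outline(.15,.18))):
    best=max(((sum(G[tuple(np.round(proj(c,[*(np.array([.5995,-.1602])+R@(np.array(off)+p)+[dx,dy]),.018])).astype(int))] for p in o)/len(o),dx,dy) for dx in np.arange(-.006,.0061,.0015) for dy in np.arange(-.006,.0061,.0015)))
    print(n,best,(np.array([.5995,-.1602])+R@np.array(off)).round(4))
print(mv(.4231,.0526,.2,7.6))
```

```text
sq (np.float32(83.214676), np.float64(-0.0015000000000000013), np.float64(0.0014999999999999979)) [ 0.559  -0.1192]
obl (np.float32(78.22783), np.float64(0.0029999999999999975), np.float64(-1.734723475976807e-18)) [ 0.64   -0.2012]
large (np.float32(53.63796), np.float64(-0.003000000000000001), np.float64(0.0014999999999999979)) [ 0.5684 -0.2087]
small (np.float32(70.94972), np.float64(0.0014999999999999979), np.float64(0.0014999999999999979)) [ 0.6306 -0.1117]
tray (np.float32(118.77118), np.float64(-1.734723475976807e-18), np.float64(0.0014999999999999979)) [ 0.5995 -0.1602]
[27.93, -17.68, 5.95, -10.3]
```

Call:
send_rows(targets=[9.3,4,-2.6,1,-2,9.3,8,-5.2,2,-4,9.3,12,-7.8,3,-6,9.3,16,-10.4,4,-8,9.3,20,-13,5,-10,9.3,23,-15.6,6,-10,9.3,24.5,-17.2,6,-10,9.3,24.5,-17.2,6,-10,9.3,24.5,-17.2,6,-10,9.3,24.5,-17.2,6,-10])

```text
clock: 40.63
tool_pos: [0.4267, 0.0174, 0.1997]
orientation: [[-0.128, 0.992, 0.001], [0.992, 0.128, 0.0], [-0.0, 0.001, -1.0]]
wrist_force: [0.2, -0.3, 0.1]
opening: 1.001
grasp_force: 0.0
```

Run:
```python
from h import *
o=get_obs();print(o['tool_pos'],o['orientation'][:,1])
c=cap("wrist","w17.png")
print([(np.round(x['at']).tolist(),round(x['score'],2),at_z(c,x['at'],.036)[:2].round(3)) for x in cams.look_for("block","wrist")[:2]])
g=fit(c,(.4231,.0526),.04,.04,.036,name='f17.png');print(g,mv(g[0],g[1],.017,g[2]%90))
```

```text
[0.42667505 0.01741747 0.199672  ] [0.99181291 0.12769238 0.00134277]
[([151.0, 322.0], 0.87, array([0.425, 0.059]))]
[0.4228, 0.0531, 7.6273, 0.9245] [3.8, -0.08, 18.28, -0.5]
```

Call:
send_rows(targets=[9.3,3.8,-0.1,3,0,9.3,3.8,-0.1,7,0,9.3,3.8,-0.1,11,0,9.3,3.8,-0.1,14,0,9.3,3.8,-0.1,16.5,0,9.3,3.8,-0.1,18.2,0,9.3,3.8,-0.1,18.2,0,9.3,3.8,-0.1,18.2,0])

```text
clock: 41.4
tool_pos: [0.4216, 0.0527, 0.0167]
orientation: [[-0.122, 0.993, -0.001], [0.993, 0.122, -0.001], [-0.001, -0.001, -1.0]]
wrist_force: [-0.0, -0.5, 0.2]
opening: 1.0
grasp_force: 0.0
```

Call:
send_rows(targets=[3,0,0,0,0,3,0,0,0,0,3,0,0,0,0,3,0,0,0,0,3,0,0,0,0,3,0,0,0,0,3,0,0,0,0,3,0,0,0,0,3,0,0,0,0], newtons=30)

```text
clock: 42.15
tool_pos: [0.4215, 0.054, 0.0173]
orientation: [[-0.124, 0.992, 0.002], [0.992, 0.124, -0.0], [-0.0, 0.001, -1.0]]
wrist_force: [0.3, -0.2, 1.4]
opening: 0.428
grasp_force: 29.7
```

Run:
```python
from h import *
o=get_obs();print(o['tool_pos'],o['opening']*93,mv(.559,-.118,.12,6))
```

```text
[0.42145881 0.05399667 0.01733738] 39.79446629133144 [-18.78, 11.52, -10.24, 1.2]
```

Call:
send_rows(targets=[3,0,0,-4,0,3,0,0,-8,0,3,-3.5,2.1,-10,1,3,-7,4.3,-10,1,3,-10.5,6.4,-10,1,3,-14,8.6,-10,1,3,-17,10.4,-10,1,3,-18.7,11.5,-10,1,3,-18.7,11.5,-10,1,3,-18.7,11.5,-10,1,3,-18.7,11.5,-10,1,3,-18.7,11.5,-10,1])

```text
clock: 43.15
tool_pos: [0.5568, -0.1153, 0.1166]
orientation: [[-0.109, 0.994, -0.003], [0.994, 0.109, 0.002], [0.002, -0.002, -1.0]]
wrist_force: [0.5, -0.1, -1.6]
opening: 0.429
grasp_force: 29.7
```

Run:
```python
from h import *
o=get_obs();print(o['tool_pos'],o['opening']*93,mv(.559,-.1175,.05,6))
```

```text
[ 0.55680997 -0.11525957  0.11659037] 39.94109025197655 [-0.26, 0.21, 6.66, 0.3]
```

Call:
send_rows(targets=[3,-0.2,0.2,3,0.3,3,-0.2,0.2,6,0.3,3,-0.2,0.2,6.8,0.3,3,-0.2,0.2,6.8,0.3,3,-0.2,0.2,6.8,0.3,3,-0.2,0.2,6.8,0.3])

```text
clock: 43.65
tool_pos: [0.5614, -0.1189, 0.0508]
orientation: [[-0.102, 0.995, 0.003], [0.995, 0.102, -0.001], [-0.001, 0.003, -1.0]]
wrist_force: [-0.0, 0.0, -2.0]
opening: 0.433
grasp_force: 29.7
```

Run:
```python
from h import *
o=get_obs();print(o['tool_pos'],o['opening']*93,mv(.559,-.1175,.022,6))
```

```text
[ 0.5614061  -0.11892636  0.05075439] 40.30581132474666 [0.17, -0.23, 2.87, -0.1]
```

Call:
send_rows(targets=[3,0.1,-0.1,0,0,3,0.1,-0.1,0,0,3,0.1,-0.1,0,0,3,0.1,-0.1,0.5,0,3,0.1,-0.1,1,0,3,0.1,-0.1,1.3,0,3,0.1,-0.1,1.6,0,3,0.1,-0.1,1.6,0])

```text
clock: 44.32
tool_pos: [0.5585, -0.118, 0.0322]
orientation: [[-0.102, 0.995, -0.002], [0.995, 0.102, 0.0], [0.001, -0.002, -1.0]]
wrist_force: [0.0, 0.3, -2.1]
opening: 0.431
grasp_force: 29.7
```

Call:
send_rows(targets=[3,0,0,0.3,0,3,0,0,0.6,0,3,0,0,0.8,0,3,0,0,1,0,3,0,0,1.1,0,3,0,0,1.1,0,3,0,0,1.1,0])

```text
clock: 44.9
tool_pos: [0.5592, -0.1181, 0.0222]
orientation: [[-0.102, 0.995, -0.0], [0.995, 0.102, -0.0], [-0.0, -0.0, -1.0]]
wrist_force: [0.4, 0.2, -1.8]
opening: 0.427
grasp_force: 29.7
```

Call:
send_rows(targets=[3,0,0,0.05,0,3,0,0,0.1,0,3,0,0,0.1,0,6,0,0,0.1,0,6,0,0,0.1,0,6,0,0,0.1,0,6,0,0,-3,0,6,0,0,-6,0,9.3,0,0,-10,0,9.3,0,-3,-14,0,9.3,-1,-7,-17,0,9.3,-2,-11,-18,0])

```text
clock: 45.9
tool_pos: [0.4688, -0.1438, 0.1995]
orientation: [[-0.105, 0.994, 0.007], [0.994, 0.105, -0.001], [-0.002, 0.007, -1.0]]
wrist_force: [-0.1, -0.9, -0.7]
opening: 0.884
grasp_force: 0.0
```

Call:
send_rows(targets=[9.3,-1,-3,0,0,9.3,-1.5,-4,0,0,9.3,-1.5,-4,0,0,9.3,-1.5,-4,0,0])

```text
clock: 46.23
tool_pos: [0.4293, -0.1628, 0.1965]
orientation: [[-0.101, 0.995, 0.002], [0.995, 0.101, 0.0], [0.0, 0.002, -1.0]]
wrist_force: [0.1, -0.4, -0.8]
opening: 0.997
grasp_force: 0.0
```

Run:
```python
from h import *
o=get_obs();print(o['tool_pos'],o['orientation'][:,1])
c=cap("wrist","w18.png")
print([(np.round(x['at']).tolist(),round(x['score'],2),at_z(c,x['at'],.036)[:2].round(3)) for x in cams.look_for("cap","wrist")[:2]])
g=fit(c,(.412,-.105),.06,.028,.036,name='f18.png');print(g,mv(g[0],g[1],.017,(g[2]+90)%180))
t=cap("top");print([(np.round(x['at']).tolist(),round(x['score'],2),at_z(t,x['at'],.036)[:2].round(3)) for x in cams.look_for("block","top")[:2]])
```

```text
[ 0.42929448 -0.16278027  0.19647243] [0.99483864 0.1014571  0.00159458]
[([132.0, 311.0], 0.8, array([ 0.414, -0.102])), ([158.0, 438.0], 0.68, array([ 0.558, -0.116]))]
[0.4141, -0.1043, 10.1925, 0.9107] [5.9, -1.02, 17.89, 85.8]
[([178.0, 379.0], 0.64, array([ 0.605, -0.16 ])), ([192.0, 363.0], 0.59, array([ 0.565, -0.118]))]
```

Run:
```python
from h import *
print(mv(.4141,-.1043,.017,10.2))
```

```text
[5.9, -0.96, 17.87, -4.2]
```

Call:
send_rows(targets=[9.3,3,-0.5,3,-4,9.3,5.9,-1,7,-4,9.3,5.9,-1,10,-4,9.3,5.9,-1,13,-4,9.3,5.9,-1,15,-4,9.3,5.9,-1,17,-4,9.3,5.9,-1,17.9,-4,9.3,5.9,-1,17.9,-4,9.3,5.9,-1,17.9,-4])

```text
clock: 47.18
tool_pos: [0.4129, -0.1048, 0.0165]
orientation: [[-0.172, 0.985, -0.001], [0.985, 0.172, 0.001], [0.001, -0.001, -1.0]]
wrist_force: [0.4, 0.3, 0.2]
opening: 1.001
grasp_force: 0.0
```

Call:
send_rows(targets=[5,0,0,0,0,5,0,0,0,0,5,0,0,0,0,5,0,0,0,0,5,0,0,0,0,5,0,0,0,0,5,0,0,0,0], newtons=30)

```text
clock: 47.77
tool_pos: [0.413, -0.1053, 0.0177]
orientation: [[-0.171, 0.985, 0.001], [0.985, 0.171, -0.0], [-0.0, 0.001, -1.0]]
wrist_force: [-0.6, 0.5, 3.1]
opening: 0.642
grasp_force: 30.0
```

Run:
```python
from h import *
o=get_obs();print(o['tool_pos'],o['opening']*93,mv(.6405,-.201,.12,6))
```

```text
[ 0.41302433 -0.10533822  0.01767021] 59.71641869523536 [-13.32, 20.79, -10.2, 3.9]
```

Call:
send_rows(targets=[5,0,0,-4,0,5,0,0,-8,0,5,-2.2,3.5,-10,2,5,-4.4,7,-10,4,5,-6.6,10.4,-10,4,5,-8.8,13.8,-10,4,5,-11,17,-10,4,5,-12.5,19.5,-10,4,5,-13.4,20.8,-10,4,5,-13.4,20.8,-10,4,5,-13.4,20.8,-10,4,5,-13.4,20.8,-10,4])

```text
clock: 48.77
tool_pos: [0.6383, -0.2009, 0.1162]
orientation: [[-0.102, 0.995, -0.004], [0.995, 0.102, 0.002], [0.002, -0.004, -1.0]]
wrist_force: [-1.1, -1.2, -1.9]
opening: 0.643
grasp_force: 30.0
```

Run:
```python
from h import *
o=get_obs();print(o['tool_pos'],o['opening']*93,mv(.6405,-.2015,.05,6))
```

```text
[ 0.63832911 -0.20089403  0.11620831] 59.75989953473885 [-0.09, 0.23, 6.62, -0.2]
```

Call:
send_rows(targets=[5,0,0.1,3,0,5,0,0.1,5,0,5,0,0.1,6.7,0,5,0,0.1,6.7,0,5,0,0.1,6.7,0,5,0,0.1,6.7,0,5,0,0.1,6.7,0,5,0,0.1,6.7,0])

```text
clock: 49.43
tool_pos: [0.6421, -0.2019, 0.052]
orientation: [[-0.102, 0.995, 0.003], [0.995, 0.102, -0.001], [-0.001, 0.002, -1.0]]
wrist_force: [-0.3, 0.1, -1.9]
opening: 0.637
grasp_force: 30.0
```

Run:
```python
from h import *
o=get_obs();print(o['tool_pos'],mv(.6405,-.2015,.022,6))
```

```text
[ 0.6421142  -0.20190865  0.05196053] [0.06, -0.16, 3.0, -0.1]
```

Call:
send_rows(targets=[5,0,-0.1,0.5,0,5,0,-0.1,1,0,5,0,-0.1,1.5,0,5,0,-0.1,1.8,0,5,0,-0.1,2.1,0,5,0,-0.1,2.4,0,5,0,-0.1,2.6,0,5,0,-0.1,2.8,0,5,0,-0.1,2.9,0,5,0,-0.1,2.9,0,5,0,-0.1,2.9,0])

```text
clock: 50.35
tool_pos: [0.6404, -0.2018, 0.0218]
orientation: [[-0.102, 0.995, 0.0], [0.995, 0.102, -0.0], [-0.0, 0.0, -1.0]]
wrist_force: [-1.8, 1.0, 1.9]
opening: 0.644
grasp_force: 30.0
```

Call:
send_rows(targets=[5,0,0,0.1,0,5,0,0,0.15,0,5,0,0,0.15,0,5,0,0,0.15,0])

```text
clock: 50.68
tool_pos: [0.6403, -0.2018, 0.0218]
orientation: [[-0.102, 0.995, 0.0], [0.995, 0.102, 0.0], [0.0, 0.0, -1.0]]
wrist_force: [-4.1, 1.2, 8.5]
opening: 0.642
grasp_force: 30.0
```

Call:
send_rows(targets=[5,0,0,-0.1,0,8,0,0,-0.1,0,8,0,0,-0.1,0,8,0,0,-0.1,0,8,0,0,-0.1,0,8,0,0,-4,0,9.3,0,0,-8,0,9.3,-2,-1,-12,0,9.3,-4,-2,-16,0,9.3,-5,-4,-20,0,9.3,-5,-4,-20,0,9.3,-5,-4,-20,0])

```text
clock: 51.68
tool_pos: [0.6059, -0.2594, 0.2243]
orientation: [[-0.098, 0.995, 0.007], [0.995, 0.098, -0.005], [-0.006, 0.007, -1.0]]
wrist_force: [0.2, -0.3, -0.5]
opening: 1.002
grasp_force: 0.0
```

Call:
send_rows(targets=[9.3,0,0,0,0,9.3,0,0,0,0])

```text
clock: 51.85
tool_pos: [0.6055, -0.2531, 0.2171]
orientation: [[-0.104, 0.995, -0.003], [0.995, 0.104, 0.003], [0.004, -0.003, -1.0]]
wrist_force: [0.0, 0.5, -0.1]
opening: 1.0
grasp_force: 0.0
```

Run:
```python
from h import *
o=get_obs();print(o['tool_pos'])
c=cap("wrist","w19.png")
hsv=cv2.cvtColor(c["img"],cv2.COLOR_BGR2HSV).astype(int);H=hsv[...,0];S=hsv[...,1];V=hsv[...,2]
def boxfit(M,xy,L,B,z0,Hh):
    from scipy.optimize import minimize
    def cost(p):
        k=box(c,p[:3],L,B,Hh,z0=z0);return -float((k&M).sum())/max(int((k|M).sum()),1)
    s=min((minimize(cost,[*xy,t],method='Nelder-Mead',options=dict(initial_simplex=[[*xy,t],[xy[0]+.005,xy[1],t],[xy[0],xy[1]+.005,t],[*xy,t+.1]])) for t in(0,.1,.2)),key=lambda s:s.fun)
    return s.x[:2].round(4),np.degrees(s.x[2]).round(1),-s.fun
for n,m,xy,L,B in(("block",(H>45)&(H<90)&(S>70),(.559,-.118),.04,.04),("cap",((H<8)|(H>168))&(S>100),(.6405,-.201),.06,.028)):
    M=m.astype(np.uint8);M[240:]=0;r,q=proj(c,[*xy,.03]).astype(int);W=np.zeros_like(M);W[max(r-45,0):r+45,q-45:q+45]=1;M&=W
    M=cv2.morphologyEx(M,cv2.MORPH_CLOSE,np.ones((3,3)));cs,_=cv2.findContours(M,cv2.RETR_EXTERNAL,1);cv2.drawContours(M,cs,-1,1,-1)
    print(n,M.sum(),[boxfit(M,xy,L,B,.018,h) for h in(.018,.022,.026)])
for t in "bush bearing block cap".split():
    print(t,[(np.round(x['at']).tolist(),round(x['score'],2)) for x in cams.look_for(t,"wrist")[:2]])
```

```text
[ 0.60546479 -0.25306875  0.21708765]
block 1590 [(array([ 0.5591, -0.1195]), np.float64(7.8), np.float64(0.9718826405867971)), (array([ 0.5597, -0.1201]), np.float64(6.1), np.float64(0.9436201780415431)), (array([ 0.5599, -0.1202]), np.float64(5.3), np.float64(0.9137931034482759))]
cap 1351 [(array([ 0.6403, -0.2008]), np.float64(5.9), np.float64(0.9904692082111437)), (array([ 0.6401, -0.2004]), np.float64(6.2), np.float64(0.981118373275236)), (array([ 0.6388, -0.2004]), np.float64(6.2), np.float64(0.9698492462311558))]
bush []
bearing []
block []
cap [([139.0, 354.0], 0.6), ([96.0, 324.0], 0.56)]
```

```bash
python3 -c "
from workcell import order
print(order.hand_in())"
```

```text
the job is handed in; nothing more can be done
None
```

The job is handed in at about 52 s. The green, black and grey tins stand in the rack directly left of red, yellow and blue with gaps of about 4 mm. The block and cap are home in their nests by the last camera check, and the bush and bearing were not in the scene.

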